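# Read in the sample bottles and pack the box

## Task

Read in and pack the milk samples: take the square bottles one after another, red cap first, then blue, then green (whichever are there), and hold each in front of the reader's window at its reading spot, upright and square to it, for about half a second a side, turning it to show first the one-bar, then the two-bar, then the three-bar panel of its label. Stand every bottle and also every round black-capped pot upright on the floor of the red box, all side by side, and let go; leave the other things on the bench where they are.

Things in the scene. Friction and masses are not known exactly. Their poses are not given: they have to be found in the camera images.
- red_bottle: red-capped square bottle, may be absent. White body 56 x 56 x 80 mm high; round cap 34 mm in diameter, 86 to 120 mm above the underside (the grip); 0.14 to 0.28 kg, bottom-heavy. Starts upright, any yaw. Origin: centre of the underside, z up. Yellow label panels on three sides: one black bar faces +y, two bars -x, three bars -y; +x is plain. Short bars on the shoulder repeat each panel's number.
- blue_bottle: blue-capped square bottle, may be absent. White body 56 x 56 x 80 mm high; round cap 34 mm in diameter, 86 to 120 mm above the underside (the grip); 0.14 to 0.28 kg, bottom-heavy. Starts upright, any yaw. Origin: centre of the underside, z up. Yellow label panels on three sides: one black bar faces +y, two bars -x, three bars -y; +x is plain. Short bars on the shoulder repeat each panel's number.
- green_bottle: green-capped square bottle, may be absent. White body 56 x 56 x 80 mm high; round cap 34 mm in diameter, 86 to 120 mm above the underside (the grip); 0.14 to 0.28 kg, bottom-heavy. Starts upright, any yaw. Origin: centre of the underside, z up. Yellow label panels on three sides: one black bar faces +y, two bars -x, three bars -y; +x is plain. Short bars on the shoulder repeat each panel's number.
- red_bottle_panel1 (a point): centre of the one-bar label panel of the red bottle, 28.5 mm out from the axis, 42 mm above the underside; axes as the bottle's
- red_bottle_panel2 (a point): centre of the two-bar label panel of the red bottle, 28.5 mm out from the axis, 42 mm above the underside; axes as the bottle's
- red_bottle_panel3 (a point): centre of the three-bar label panel of the red bottle, 28.5 mm out from the axis, 42 mm above the underside; axes as the bottle's
- blue_bottle_panel1 (a point): centre of the one-bar label panel of the blue bottle, 28.5 mm out from the axis, 42 mm above the underside; axes as the bottle's
- blue_bottle_panel2 (a point): centre of the two-bar label panel of the blue bottle, 28.5 mm out from the axis, 42 mm above the underside; axes as the bottle's
- blue_bottle_panel3 (a point): centre of the three-bar label panel of the blue bottle, 28.5 mm out from the axis, 42 mm above the underside; axes as the bottle's
- green_bottle_panel1 (a point): centre of the one-bar label panel of the green bottle, 28.5 mm out from the axis, 42 mm above the underside; axes as the bottle's
- green_bottle_panel2 (a point): centre of the two-bar label panel of the green bottle, 28.5 mm out from the axis, 42 mm above the underside; axes as the bottle's
- green_bottle_panel3 (a point): centre of the three-bar label panel of the green bottle, 28.5 mm out from the axis, 42 mm above the underside; axes as the bottle's
- pot_a: round control pot without label, may be absent: pale green body 54 mm in diameter and 74 mm high, closed round black cap 34 mm in diameter from 80 to 112 mm above the underside (the grip), about 0.13 to 0.25 kg, bottom-heavy. Starts upright. Origin: centre of the underside, z up.
- pot_b: round control pot without label, may be absent: pale green body 54 mm in diameter and 74 mm high, closed round black cap 34 mm in diameter from 80 to 112 mm above the underside (the grip), about 0.13 to 0.25 kg, bottom-heavy. Starts upright. Origin: centre of the underside, z up.
- crate: open red packing box, fixed to the bench: outside 136 (x) x 196 (y) x 75 mm high, walls 5 mm, inside 126 x 186 mm. Just holds two rows of three items side by side. Origin: centre of the underside, z up.
- crate_in (a point): centre of the box's inner floor, which is the full 126 x 186 mm; axes as the box's (x across, y along its long side)
- reader: white bench code reader, fixed: foot 100 x 130 mm, housing 90 x 120 mm, top 115 mm above the bench. Its black window (80 x 60 mm, red frame, centre 80 mm above the bench) is in its -x face, which looks roughly towards the robot; a blue arrow on top points to the window side. Origin: centre of the underside.
- reader_spot (a point): reading spot in the air, 35 mm straight out from the centre of the window, 80 mm above the bench; axes as the reader's (+x points into the window). A panel is read when its centre is held in the gripper within 18 mm of this spot for 0.3 s, facing the window, bottle upright and panel square within 0.2 rad.
- wash_bottle: clear wash bottle with blue cap, 60 mm in diameter, 150 mm high; not part of the job. Origin: centre of the underside.
- beaker: empty glass beaker, 64 mm in diameter, 70 mm high; not part of the job. Origin: centre of the underside.
- weight: steel weight, 50 mm in diameter, 50 mm high; not part of the job. Origin: centre of the underside.
- label_roll: roll of labels lying flat, 80 mm in diameter, 40 mm high, hole 40 mm; not part of the job. Origin: centre of the underside.
- dish: flat clear dish, 90 mm in diameter, 16 mm high; not part of the job. Origin: centre of the underside.
- bottle_brush: flat brush with wooden handle, lying along its x, about 200 mm long, 30 mm high; origin under its middle; not part of the job. 
Things that resemble listed ones, but are neither listed nor needed, are in the scene too. Leave any pink or purple look-alike of the red_bottle alone.

How it is judged:
On the way, in this order (a step that is already met when the one before it is completed fails the run):
1. the red bottle, gripped, shows its one-bar panel to the reader: centre within 18 mm of reader_spot, square to the window and upright within 0.2 rad, for 0.3 s (distance between red_bottle_panel1 and reader_spot below 0.018 m and angle between the y axis of red_bottle and the x axis of reader, either way round below 0.2 rad and angle between red_bottle's own z axis and vertical below 0.2 rad and contact force between the fingers and red_bottle above 0.3 N), for 0.3 s.
2. the red bottle, gripped, shows its two-bar panel to the reader: centre within 18 mm of reader_spot, square to the window and upright within 0.2 rad, for 0.3 s (distance between red_bottle_panel2 and reader_spot below 0.018 m and angle between the x axis of red_bottle and the x axis of reader, either way round below 0.2 rad and angle between red_bottle's own z axis and vertical below 0.2 rad and contact force between the fingers and red_bottle above 0.3 N), for 0.3 s.
3. the red bottle, gripped, shows its three-bar panel to the reader: centre within 18 mm of reader_spot, square to the window and upright within 0.2 rad, for 0.3 s (distance between red_bottle_panel3 and reader_spot below 0.018 m and angle between the y axis of red_bottle and the x axis of reader, either way round below 0.2 rad and angle between red_bottle's own z axis and vertical below 0.2 rad and contact force between the fingers and red_bottle above 0.3 N), for 0.3 s.
4. the blue bottle, gripped, shows its one-bar panel to the reader: centre within 18 mm of reader_spot, square to the window and upright within 0.2 rad, for 0.3 s (distance between blue_bottle_panel1 and reader_spot below 0.018 m and angle between the y axis of blue_bottle and the x axis of reader, either way round below 0.2 rad and angle between blue_bottle's own z axis and vertical below 0.2 rad and contact force between the fingers and blue_bottle above 0.3 N), for 0.3 s.
5. the blue bottle, gripped, shows its two-bar panel to the reader: centre within 18 mm of reader_spot, square to the window and upright within 0.2 rad, for 0.3 s (distance between blue_bottle_panel2 and reader_spot below 0.018 m and angle between the x axis of blue_bottle and the x axis of reader, either way round below 0.2 rad and angle between blue_bottle's own z axis and vertical below 0.2 rad and contact force between the fingers and blue_bottle above 0.3 N), for 0.3 s.
6. the blue bottle, gripped, shows its three-bar panel to the reader: centre within 18 mm of reader_spot, square to the window and upright within 0.2 rad, for 0.3 s (distance between blue_bottle_panel3 and reader_spot below 0.018 m and angle between the y axis of blue_bottle and the x axis of reader, either way round below 0.2 rad and angle between blue_bottle's own z axis and vertical below 0.2 rad and contact force between the fingers and blue_bottle above 0.3 N), for 0.3 s.
7. the green bottle, gripped, shows its one-bar panel to the reader: centre within 18 mm of reader_spot, square to the window and upright within 0.2 rad, for 0.3 s (distance between green_bottle_panel1 and reader_spot below 0.018 m and angle between the y axis of green_bottle and the x axis of reader, either way round below 0.2 rad and angle between green_bottle's own z axis and vertical below 0.2 rad and contact force between the fingers and green_bottle above 0.3 N), for 0.3 s.
8. the green bottle, gripped, shows its two-bar panel to the reader: centre within 18 mm of reader_spot, square to the window and upright within 0.2 rad, for 0.3 s (distance between green_bottle_panel2 and reader_spot below 0.018 m and angle between the x axis of green_bottle and the x axis of reader, either way round below 0.2 rad and angle between green_bottle's own z axis and vertical below 0.2 rad and contact force between the fingers and green_bottle above 0.3 N), for 0.3 s.
9. the green bottle, gripped, shows its three-bar panel to the reader: centre within 18 mm of reader_spot, square to the window and upright within 0.2 rad, for 0.3 s (distance between green_bottle_panel3 and reader_spot below 0.018 m and angle between the y axis of green_bottle and the x axis of reader, either way round below 0.2 rad and angle between green_bottle's own z axis and vertical below 0.2 rad and contact force between the fingers and green_bottle above 0.3 N), for 0.3 s.
At the end, for the whole second after the job is handed in: Every bottle and pot that is present stands upright (within 0.1 rad) on the floor of the box (underside within 6 mm of it, axis inside the walls), at rest and released (x of red_bottle in the frame of crate_in between -0.063 and 0.063 m and y of red_bottle in the frame of crate_in between -0.093 and 0.093 m and z of each of red_bottle, blue_bottle, green_bottle, pot_a, pot_b in the frame of crate_in below 0.006 m and angle between each of red_bottle, blue_bottle, green_bottle, pot_a, pot_b's own z axis and vertical below 0.1 rad and linear speed of each of red_bottle, blue_bottle, green_bottle, pot_a, pot_b below 0.03 m/s and x of blue_bottle in the frame of crate_in between -0.063 and 0.063 m and y of blue_bottle in the frame of crate_in between -0.093 and 0.093 m and x of green_bottle in the frame of crate_in between -0.063 and 0.063 m and y of green_bottle in the frame of crate_in between -0.093 and 0.093 m and x of pot_a in the frame of crate_in between -0.063 and 0.063 m and y of pot_a in the frame of crate_in between -0.093 and 0.093 m and x of pot_b in the frame of crate_in between -0.063 and 0.063 m and y of pot_b in the frame of crate_in between -0.093 and 0.093 m); the robot touches nothing.
It fails at once if one of the other things on the bench (wash bottle, beaker, weight, label roll, dish, bottle brush) is moved more than 30 mm (distance of any of wash_bottle, beaker, weight, label_roll, dish, bottle_brush from where it was at the start of the episode above 0.03 m).
Of red_bottle, blue_bottle, green_bottle only 2 to 3 are there at a start; the rules pass over those that are not, and their reading is None.
Of pot_a, pot_b only 1 to 2 are there at a start; the rules pass over those that are not, and their reading is None.
At some moment in a run one of red_bottle, blue_bottle, green_bottle, pot_a, pot_b may be knocked a few centimetres aside while the robot is not near it.
It also fails if it takes over 210 s, if anything falls off the work surface, if the arm or the gripper's body presses on something with over 40 N, if the wrist force passes 120 N, or if a joint passes its speed limit or range.

## Robot

A 7-joint arm with a two-finger parallel gripper is mounted at the origin on the work surface. World frame = base frame: x ahead of the robot, y to its left, z up, the work surface at z = 0. Lengths are in m, angles in rad, forces in N, time in s.
With the tool pointing down it reaches from about 0.35 to 0.9 m from the base axis. Payload 8.1 kg.
Tool frame: the origin (TCP) lies at the very end of the fingers, on their centre line; the grasp point (between the pads) lies 19 mm behind it (arm.grip_depth is the distance from the TCP to the grasp point, in m); x points along the fingers, z is the direction in which the jaws open and shut, and the axes are right-handed (so a half turn about x gives the same grasp; the last joint's range is limited). The gripper opens to 92 mm and grips with 3 to 60 N. Pads are 19 mm wide; open, the fingers measure 130 mm over their backs; the gripper's body (75 mm by 190 mm) begins 47 mm behind the grasp point.
Start: joints at [-1.388, 0.434, 0.025, 1.573, -0.012, 1.134, -0.075], TCP at [0.176, 0.6, 0.192] pointing down, gripper open.
Joint ranges: [-2.62, 2.62], [-0.44, 2.09], [-1.27, 1.32], [0.08, 2.57], [-1.32, 4.46], [0.12, 2], [-2.74, 2.74]. Speed limits (rad/s): [2.22, 2.22, 3.01, 3.01, 3.14, 3.14, 3.14].

## Interface

Orientations are given as a rotation vector (axis times angle).
In Python, from cell import status, cams, arm gives the robot as it stands. The module is installed in compiled form; this text tells all that it offers.
- The arm moves only by the tool step_arm, never from a script. Its argument "rows" is a list of rows, each a list of 7 numbers: the gripper command: -1 is fully open, 1 is shut, values between are in proportion, then the shift along the tool's x, y, z as a fraction of full scale, then the turn, a rotation vector about the tool's x, y, z as a fraction of full scale. In form: [[grip, x, y, z, rx, ry, rz], ...]. A call has 1 to 12 rows; each row is the pose to reach, as a shift and turn from the pose commanded when the call began, along the tool's axes at that moment; what a row does not reach only later rows make up. Full scale, the value 1, is 80 cm for a shift and 60 degrees for a turn. A row lasts 1/12 s, in which the tool goes at most 41.7 mm and 7.16 degrees, less where a joint would pass 70% of its speed; a pose out of reach is approached as far as the arm can. A call with a number of a shift or a turn outside -1 to 1 is refused whole. A call with a gripper value outside its range is refused whole. The fingers move at their own pace and stop on an object; "newtons" is the grip in N (left out, the last holds). Time passes only in rows, so rows that repeat a pose let the fingers close. It gives the time, the measured TCP pose, the force and the opening at its end, in the units of the state.
- status.observe(): the state, without advancing time (a new reading comes with each control period).
- cams.get_image(name): name is "scene" or "top" or "wrist"; returns a dict with "pixels" (384x512x3 uint8, red, green, blue), "range_z" (384x512 float32, m along the optical axis (not along the pixel's ray), 0 where there is no reading), "camera_matrix" (3x3 intrinsics, pixels), "eye" and "attitude" of the camera in the world; the wrist camera has in their place "tool_from_camera" (4x4, takes a point from camera to tool coordinates, whose origin is the TCP and whose axes are the tool frame's). Camera axes: x right, y down, z forward; pixel columns grow to the right and rows downward; lengths in m; the calibration is good to about 2 mm. A picture is of the moment at which its call begins: read the wrist's pose just before it.
- arm.sign_off(): hands the job in, once; it reports no verdict.
The state is a dict: "clock": time; "joints": joint angles; "dq": joint speeds; "joint_efforts": joint torques, N m; "position": TCP position; "ee_rot": TCP orientation; "force": force on the tool from outside, world axes, zero at the start; "ft_torque": the same for the moment, N m; "width": opening from 0.0 (shut) to 1.0 (fully open).
Only numpy, scipy, OpenCV 4.12 (cv2) and the standard library are available. Lean on these libraries where they do the work, as an engineer would, in place of code of your own. Each camera call takes 0.05 s, during which the arm holds its last target.

## Working session

There is one attempt and no reset: what is moved stays moved. The work goes in short steps, Python scripts to look and compute and a tool call to move; the robot and the scene stay as the last step left them, time stands still between calls to the robot, and variables do not carry over. Pictures are saved under pics/ and viewed, and the job is handed in when it is done.

Besides the shell and the picture viewer there is one more tool, called after ">>>" in YAML: its name, and indented under it one key for each argument. step_arm: Moves the arm, as the interface text tells. Its arguments: {"type":"object","properties":{"rows":{"type":"array","items":{"type":"array","items":{"type":"number"}}},"newtons":{"type":"number"}},"required":["rows"]}

```bash
mkdir -p pics
python3 - <<'E'
from cell import status,cams,arm
import cv2,numpy as np
print(status.observe()); print(arm.grip_depth)
for n in ["scene","top","wrist"]:
    d=cams.get_image(n); cv2.imwrite(f"pics/{n}0.png",d["pixels"][:,:,::-1])
    print(n,d["camera_matrix"].tolist(),[ (k,np.array(d[k]).round(4).tolist()) for k in d if k in("eye","attitude","tool_from_camera")])
E
```

```text
{'clock': 0.0, 'joints': array([-1.38761324,  0.43525667,  0.02497379,  1.57413362, -0.01163908,
        1.1339852 , -0.07507334]), 'dq': array([-0.00041624,  0.00093658, -0.00121869,  0.000697  ,  0.00158667,
        0.00156336,  0.00105905]), 'joint_efforts': array([-5.47272248e-04, -6.67822838e+01,  9.84715708e-01, -3.14466798e+01,
       -6.07392867e-02,  4.25466523e-02,  1.62010824e-04]), 'position': array([0.17607575, 0.59907263, 0.19100996]), 'ee_rot': array([-0.99716739,  1.33224129,  0.9953882 ]), 'force': array([-0.27559307, -0.92186359,  0.15057266]), 'ft_torque': array([-0.02710416, -0.00581701,  0.02027206]), 'width': 1.0002492039830888}
0.0188
scene [[418.763888875413, 0.0, 256.42433613774426], [0.0, 418.763888875413, 189.42141132615276], [0.0, 0.0, 1.0]] [('eye', [1.3043, -0.3695, 0.7533]), ('attitude', [-1.9486, -1.2643, 0.5929])]
top [[352.91439262220973, 0.0, 254.3979809325095], [0.0, 352.91439262220973, 192.6692702301146], [0.0, 0.0, 1.0]] [('eye', [0.4796, -0.0233, 0.9626]), ('attitude', [-2.1988, 2.1482, -0.0455])]
wrist [[318.5269601043674, 0.0, 250.69001848005018], [0.0, 318.5269601043674, 191.9553547629598], [0.0, 0.0, 1.0]] [('tool_from_camera', [[-0.0009, -0.2974, 0.9548, -0.1925], [-0.0007, -0.9548, -0.2974, 0.0819], [1.0, -0.0009, 0.0006, 0.0012], [0.0, 0.0, 0.0, 1.0]])]
```

View pics/scene0.png

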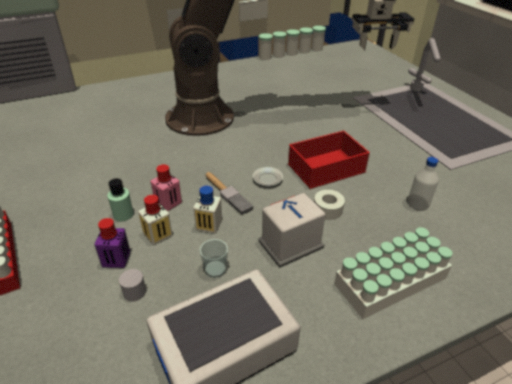

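View pics/top0.png

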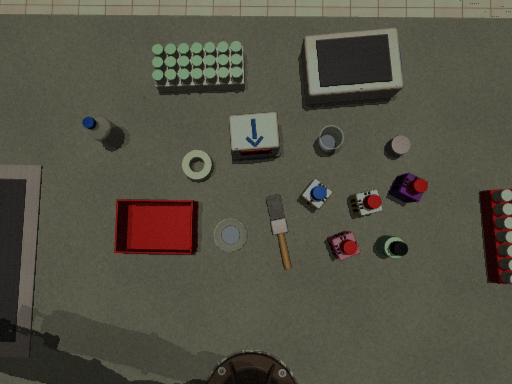

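View pics/wrist0.png

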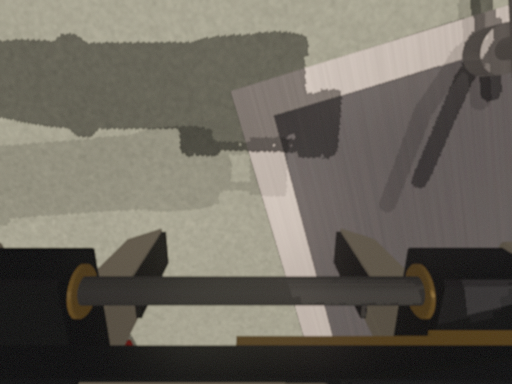

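The top view shows red caps at (372,203) on a white body, (345,246) on pink and (418,186) on purple. The white-bodied one fits the red_bottle. The blue bottle is at (318,193) and the black-capped pot at (396,247). I see no green-capped bottle. I'll enlarge the crops to confirm.

```bash
cat > h.py <<'E'
from cell import status,cams,arm
import cv2,numpy as np
from scipy.spatial.transform import Rotation as R
def cam(n):
    d=cams.get_image(n); d["T"]=R.from_rotvec(d["attitude"]).as_matrix() if "attitude" in d else None
    return d
def pts(d):
    K=d["camera_matrix"];z=d["range_z"];v,u=np.mgrid[:384,:512]
    P=np.dstack([(u-K[0,2])/K[0,0]*z,(v-K[1,2])/K[1,1]*z,z])
    return P@d["T"].T+np.array(d["eye"])
def ray(d,u,v,h):
    K=d["camera_matrix"];r=d["T"]@np.array([(u-K[0,2])/K[0,0],(v-K[1,2])/K[1,1],1]);e=np.array(d["eye"])
    return e+r*(h-e[2])/r[2]
def wcam(n="wrist"):
    s=status.observe();d=cams.get_image(n);M=d["tool_from_camera"];A=R.from_rotvec(s["ee_rot"]).as_matrix()
    d["T"]=A@M[:3,:3];d["eye"]=s["position"]+A@M[:3,3];return d
def save(d,f,box=None,k=1):
    im=d["pixels"][:,:,::-1]
    if box: im=im[box[1]:box[3],box[0]:box[2]]
    cv2.imwrite("pics/"+f,cv2.resize(im,None,fx=k,fy=k,interpolation=cv2.INTER_CUBIC))
E
python3 - <<'E'
from h import *
t=cam("top"); save(t,"topcrop.png",(290,160,440,270),5)
s=cam("scene"); save(s,"scenecrop.png",(80,150,240,280),5)
save(t,"topleft.png",(100,100,290,270),4)
P=pts(t)
for n,(u,v) in dict(red=(373,201),blue=(319,192),pot=(398,248),reader=(254,130),crate=(156,228),pink=(349,247)).items(): print(n,P[v,u].round(4))
E
```

```text
red [ 0.5236 -0.2814  0.1213]
blue [ 0.542  -0.1538  0.1219]
pot [ 0.4142 -0.3424  0.1136]
reader [0.6905 0.0046 0.1154]
crate [0.4427 0.2679 0.0067]
pink [ 0.4143 -0.2252  0.123 ]
```

View pics/topcrop.png

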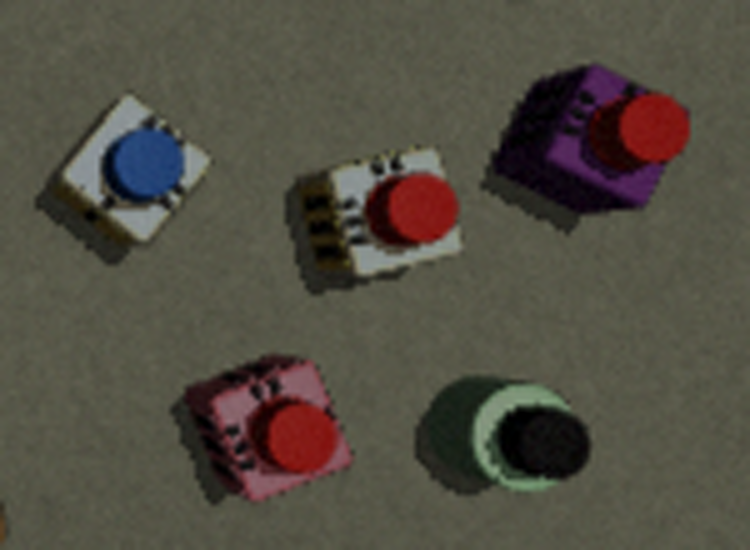

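View pics/scenecrop.png

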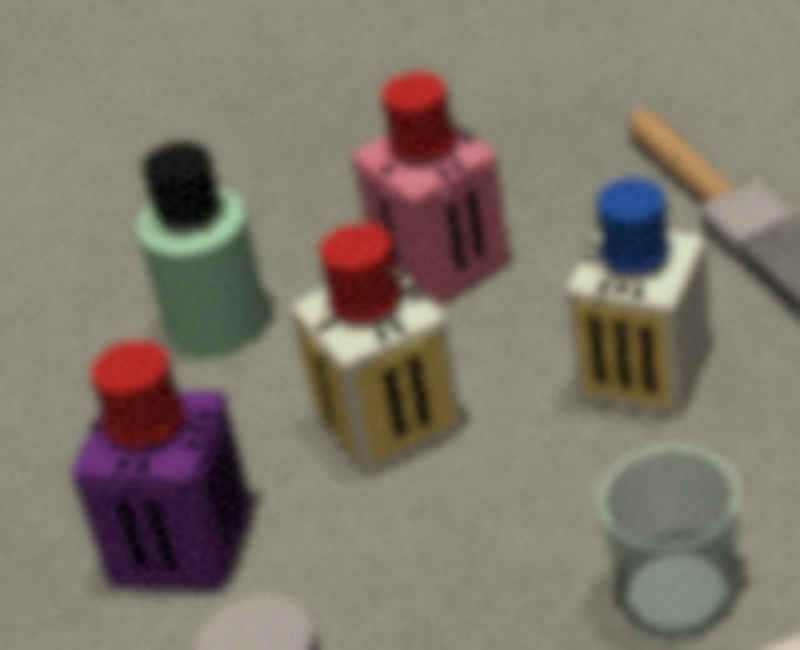

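View pics/topleft.png

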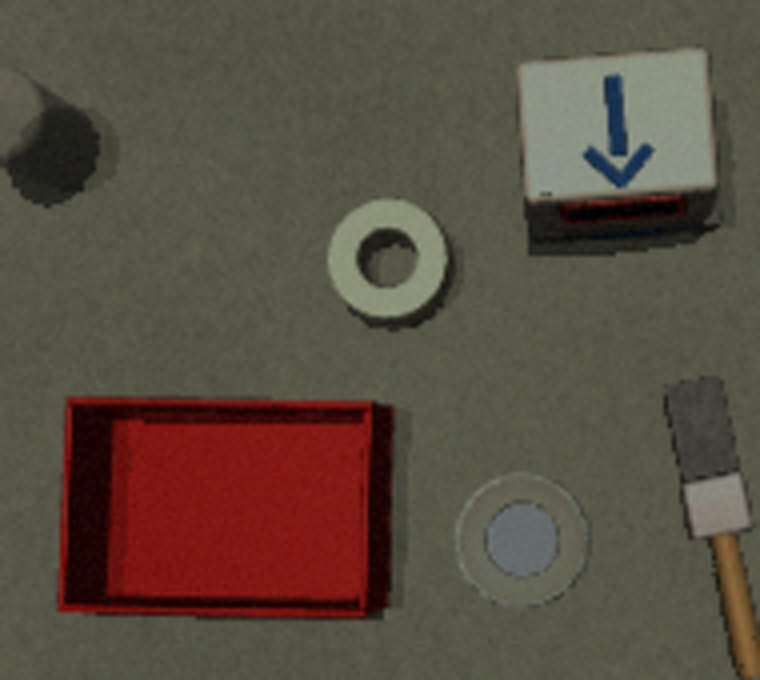

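Confirmed. Red_bottle is the white body at top (372,203), with the 3-bar panel towards image left, 2-bar up and 1-bar right. The pink and purple ones are look-alikes. On the blue bottle (318,193) the 1-bar panel faces lower left, 2-bar lower right and 3-bar upper right. There's one pot and no green bottle. Next I measure.

```bash
cat >> h.py <<'E'
def yawdesc():
    s=status.observe();A=R.from_rotvec(s["ee_rot"]).as_matrix()
    return s,A
def rotfor(yaw): # tool x down, tool z horizontal at angle yaw
    z=np.array([np.cos(yaw),np.sin(yaw),0]);x=np.array([0,0,-1.]);y=np.cross(z,x);return np.column_stack([x,y,z])
def plan(p,yawdeg):
    s,A=yawdesc();B=rotfor(np.radians(yawdeg))
    sh=A.T@(np.array(p)-s["position"])/0.8
    rv=R.from_matrix(A.T@B).as_rotvec()/np.radians(60)
    print("t",round(s["clock"],2),"pos",s["position"].round(4),"toolz yaw",np.degrees(np.arctan2(A[1,2],A[0,2])).round(2),"tilt",A[2].round(3),"q",np.round(s["joints"],2),"w",round(s["width"],3),"F",s["force"].round(1))
    print("shift",sh.round(3),"turn",rv.round(3),"rows",round(max(np.abs(np.linalg.norm(sh)*800/41.7),np.linalg.norm(rv)*60/7.16),1))
def item(P,u,v,ztop,zb):
    c=P[v,u];D=np.hypot(P[...,0]-c[0],P[...,1]-c[1])
    cap=P[(D<.03)&(P[...,2]>ztop-.006)&(P[...,2]<ztop+.008)]
    r=cv2.minEnclosingCircle(cap[:,:2].astype(np.float32))
    b=P[(D<.05)&(abs(P[...,2]-zb)<.006)]
    return cap.mean(0).round(4),r,cv2.minAreaRect(b[:,:2].astype(np.float32)*1000),len(b)
E
python3 - <<'E'
from h import *
t=cam("top");P=pts(t)
print("red",item(P,373,201,.12,.081));print("blue",item(P,319,192,.12,.081));print("pot",item(P,398,248,.112,.076))
def rect(m): 
    q=P[m];q=q[:,:2].astype(np.float32)*1000;return cv2.minAreaRect(q),len(q)
v,u=np.mgrid[:384,:512]
print("reader",rect((abs(P[...,2]-.115)<.006)&(u>220)&(u<290)&(v<165)&(v>100)))
print("crate",rect((abs(P[...,2]-.075)<.008)&(u>105)&(u<205)&(v<265)&(v>190)))
plan([.5,.1,.3],-45)
E
```

```text
red (array([ 0.5232, -0.2832,  0.1205]), ((0.5236889123916626, -0.28402799367904663), 0.01692032814025879), ((523.55859375, -283.58721923828125), (55.705291748046875, 55.953392028808594), 14.569100379943848), 300)
blue (array([ 0.5424, -0.1551,  0.1206]), ((0.542597234249115, -0.155110701918602), 0.016847169026732445), ((542.6231689453125, -155.0180206298828), (55.804420471191406, 56.06882095336914), 51.985931396484375), 306)
pot (array([ 0.4137, -0.3478,  0.1126]), ((0.4137685000896454, -0.34865668416023254), 0.01709040440618992), ((414.67474365234375, -344.7421569824219), (44.83332061767578, 52.5860710144043), 74.34288024902344), 183)
reader (((687.8472900390625, 5.2580108642578125), (92.58360290527344, 119.63460540771484), 5.530254364013672), 1776)
crate (((449.8270263671875, 254.0279998779297), (136.1168670654297, 196.24745178222656), 0.28194788098335266), 589)
t 0.3 pos [0.1761 0.5995 0.1916] toolz yaw 73.62 tilt [-1. -0. -0.] q [-1.39  0.43  0.02  1.57 -0.01  1.13 -0.08] w 0.995 F [ 0.1  0.  -0.9]
shift [-0.135 -0.564 -0.485] turn [ 1.977 -0.     0.   ] rows 16.6
```

```bash
python3 -c "
from h import *
plan([.47,.1,.3],30)
plan([.5236,-.2838,.25],9)"
```

```text
t 0.3 pos [0.1761 0.5995 0.1916] toolz yaw 73.62 tilt [-1. -0. -0.] q [-1.39  0.43  0.02  1.57 -0.01  1.13 -0.08] w 0.995 F [ 0.1  0.  -0.9]
shift [-0.135 -0.528 -0.496] turn [ 0.727 -0.     0.   ] rows 14.1
t 0.3 pos [0.1761 0.5995 0.1916] toolz yaw 73.62 tilt [-1. -0. -0.] q [-1.39  0.43  0.02  1.57 -0.01  1.13 -0.08] w 0.995 F [ 0.1  0.  -0.9]
shift [-0.073 -0.728 -0.937] turn [ 1.077 -0.     0.   ] rows 22.8
```

>>> step_arm:
  rows:
    - [-1, -0.135, -0.08, -0.08, 0.1, 0, 0]
    - [-1, -0.135, -0.528, -0.496, 0.727, 0, 0]
    - [-1, -0.135, -0.528, -0.496, 0.727, 0, 0]
    - [-1, -0.135, -0.528, -0.496, 0.727, 0, 0]
    - [-1, -0.135, -0.528, -0.496, 0.727, 0, 0]
    - [-1, -0.135, -0.528, -0.496, 0.727, 0, 0]
    - [-1, -0.135, -0.528, -0.496, 0.727, 0, 0]
    - [-1, -0.135, -0.528, -0.496, 0.727, 0, 0]
    - [-1, -0.135, -0.528, -0.496, 0.727, 0, 0]
    - [-1, -0.135, -0.528, -0.496, 0.727, 0, 0]
    - [-1, -0.135, -0.528, -0.496, 0.727, 0, 0]
    - [-1, -0.135, -0.528, -0.496, 0.727, 0, 0]
  newtons: 25

```text
clock: 1.3
position: [0.42, 0.183, 0.2868]
ee_rot: [-0.41, 1.531, 0.411]
force: [0.8, 1.1, 0.3]
width: 1.0
```

```bash
python3 -c "
from h import *
plan([.5236,-.2838,.2],9)"
```

```text
t 1.3 pos [0.42   0.183  0.2868] toolz yaw 30.01 tilt [-1.     0.     0.001] q [-0.93  0.07  0.44  1.83 -0.03  1.24  0.04] w 1.0 F [0.8 1.1 0.3]
shift [ 0.108 -0.57  -0.18 ] turn [ 0.35   0.001 -0.001] rows 11.7
```

>>> step_arm:
  rows:
    - [-1, 0.0, -0.57, -0.18, 0.35, 0, 0]
    - [-1, 0.0, -0.57, -0.18, 0.35, 0, 0]
    - [-1, 0.0, -0.57, -0.18, 0.35, 0, 0]
    - [-1, 0.0, -0.57, -0.18, 0.35, 0, 0]
    - [-1, 0.0, -0.57, -0.18, 0.35, 0, 0]
    - [-1, 0.0, -0.57, -0.18, 0.35, 0, 0]
    - [-1, 0.0, -0.57, -0.18, 0.35, 0, 0]
    - [-1, 0.0, -0.57, -0.18, 0.35, 0, 0]
    - [-1, 0.0, -0.57, -0.18, 0.35, 0, 0]
    - [-1, 0.0, -0.57, -0.18, 0.35, 0, 0]
    - [-1, 0.0, -0.57, -0.18, 0.35, 0, 0]
    - [-1, 0.0, -0.57, -0.18, 0.35, 0, 0]

```text
clock: 2.3
position: [0.5222, -0.2874, 0.2861]
ee_rot: [-0.122, 1.568, 0.118]
force: [-1.2, -0.2, 1.2]
width: 1.002
```

```bash
python3 -c "
from h import *
plan([.5236,-.2838,.14],9)"
```

```text
t 2.3 pos [ 0.5222 -0.2874  0.2861] toolz yaw 8.78 tilt [-1.    -0.003 -0.001] q [-0.14  0.39  0.81  1.55 -0.28  1.33  0.85] w 1.002 F [-1.2 -0.2  1.2]
shift [0.183 0.005 0.003] turn [-0.004 -0.001  0.002] rows 3.5
```

>>> step_arm:
  rows:
    - [-1, 0.11, 0.005, 0.003, 0, 0, 0]
    - [-1, 0.11, 0.005, 0.003, 0, 0, 0]
    - [-1, 0.11, 0.005, 0.003, 0, 0, 0]
    - [-1, 0.11, 0.005, 0.003, 0, 0, 0]
    - [-1, 0.11, 0.005, 0.003, 0, 0, 0]

```text
clock: 2.72
position: [0.525, -0.2779, 0.1998]
ee_rot: [-0.124, 1.567, 0.123]
force: [-0.9, -0.0, 0.9]
width: 1.0
```

Run:
```python
from h import *
d=wcam();save(d,"w1.png")
P=pts(d);p=d["pixels"].astype(int);m=(p[...,0]>100)&(p[...,1]<70)&(p[...,2]<70)&(abs(P[...,2]-.12)<.008)
print(m.sum(),P[m].mean(0),cv2.minEnclosingCircle(P[m][:,:2].astype(np.float32)))
plan([.5236,-.2838,.089],9)
```

```text
1136 [ 0.4940295  -0.27652558  0.11926199] ((0.48879095911979675, -0.30658307671546936), 0.12752097845077515)
t 2.77 pos [ 0.5256 -0.2783  0.2006] toolz yaw 9.02 tilt [-1.    -0.002  0.002] q [-0.13  0.44  0.77  1.68 -0.33  1.15  0.88] w 0.995 F [-0.2 -0.2  1.4]
shift [ 0.139 -0.006 -0.004] turn [0.    0.002 0.002] rows 2.7
```

View pics/w1.png

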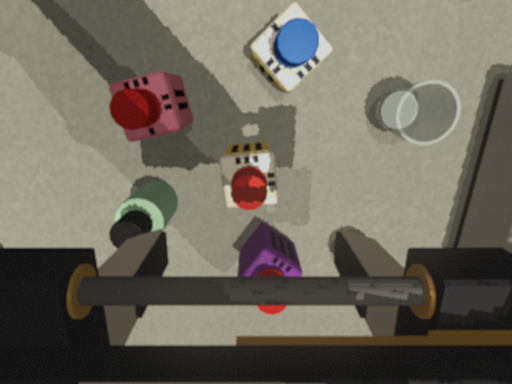

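```bash
cat >> h.py <<'E'
def wcap(d,u,v,ztop):
    P=pts(d);c=P[v,u];D=np.hypot(P[...,0]-c[0],P[...,1]-c[1]);m=(D<.035)&(abs(P[...,2]-ztop)<.007)
    q=P[m];return c.round(4),cv2.minEnclosingCircle(q[:,:2].astype(np.float32)),q.mean(0).round(4)
E
python3 - <<'E'
from h import *
d=wcam();P=pts(d)
print(P[187,250],P[300,270],P[45,297])
print(wcap(d,250,187,.12))
M=np.linalg.inv(d["tool_from_camera"])
for t in ([0,0,0],[.06,0,0],[.12,0,0]):
    c=M@np.array(t+[1]);q=d["camera_matrix"]@c[:3];print(t,q[:2]/q[2])
E
```

```text
[ 0.5243739  -0.27657903  0.11946485] [ 0.52568064 -0.24951939  0.31837672] [ 0.54278225 -0.15582101  0.119394  ]
(array([ 0.5244, -0.2766,  0.1195]), ((0.5227966904640198, -0.2808796763420105), 0.016972217708826065), array([ 0.5228, -0.28  ,  0.1191]))
[0, 0, 0] [251.43237246 224.97979999]
[0.06, 0, 0] [251.29662358 196.47774256]
[0.12, 0, 0] [251.20905324 178.09133038]
```

The wrist view shows the white-bodied red bottle at (250,187), on the finger axis at (251,180–196). Purple is lower at (270,260) and is not the one. I'll descend and grip.

>>> step_arm:
  rows:
    - [-1, 0.1, -0.005, -0.003, 0, 0, 0]
    - [-1, 0.1, -0.005, -0.003, 0, 0, 0]
    - [-1, 0.1, -0.005, -0.003, 0, 0, 0]
    - [-1, 0.139, -0.005, -0.003, 0, 0, 0]
    - [-1, 0.139, -0.005, -0.003, 0, 0, 0]
    - [-1, 0.139, -0.005, -0.003, 0, 0, 0]

```text
clock: 3.32
position: [0.5232, -0.282, 0.0887]
ee_rot: [-0.123, 1.567, 0.124]
force: [-0.3, 0.8, 0.2]
width: 1.001
```

```bash
python3 -c "
from h import *
plan([.5233,-.2825,.089],9)"
```

```text
t 3.32 pos [ 0.5232 -0.282   0.0887] toolz yaw 9.01 tilt [-1.  0.  0.] q [-0.06  0.56  0.69  1.81 -0.44  0.93  0.98] w 1.001 F [-0.3  0.8  0.2]
shift [-0.    -0.001 -0.   ] turn [ 0.  0. -0.] rows 0.0
```

>>> step_arm:
  rows:
    - [1, 0, 0, 0, 0, 0, 0]
    - [1, 0, 0, 0, 0, 0, 0]
    - [1, 0, 0, 0, 0, 0, 0]
    - [1, 0, 0, 0, 0, 0, 0]
    - [1, 0, 0, 0, 0, 0, 0]
    - [1, 0, 0, 0, 0, 0, 0]
    - [1, 0, 0, 0, 0, 0, 0]
    - [1, 0, 0, 0, 0, 0, 0]

```text
clock: 3.98
position: [0.5227, -0.282, 0.087]
ee_rot: [-0.123, 1.567, 0.123]
force: [0.4, -0.7, 0.5]
width: 0.467
```

>>> step_arm:
  rows:
    - [1, -0.05, 0, 0, 0, 0, 0]
    - [1, -0.1, 0, 0, 0, 0, 0]
    - [1, -0.15, 0, 0, 0, 0, 0]
    - [1, -0.2, 0, 0, 0, 0, 0]
    - [1, -0.25, 0, 0, 0, 0, 0]
    - [1, -0.25, 0, 0, 0, 0, 0]
    - [1, -0.25, 0, 0, 0, 0, 0]

```text
clock: 4.57
position: [0.5237, -0.283, 0.2894]
ee_rot: [-0.125, 1.563, 0.122]
force: [-0.2, 0.7, -1.3]
width: 0.007
```

```bash
python3 -c "
from h import *
plan([.5798,-.0052,.288],90)
t=cam('top');save(t,'t2.png',(230,100,440,270),3)"
```

```text
t 4.57 pos [ 0.5237 -0.283   0.2894] toolz yaw 8.99 tilt [-1.    -0.002  0.004] q [-0.15  0.38  0.81  1.55 -0.28  1.33  0.84] w 0.007 F [-0.2  0.7 -1.3]
shift [0.002 0.332 0.124] turn [-1.35   0.002  0.004] rows 11.3
```

View pics/t2.png

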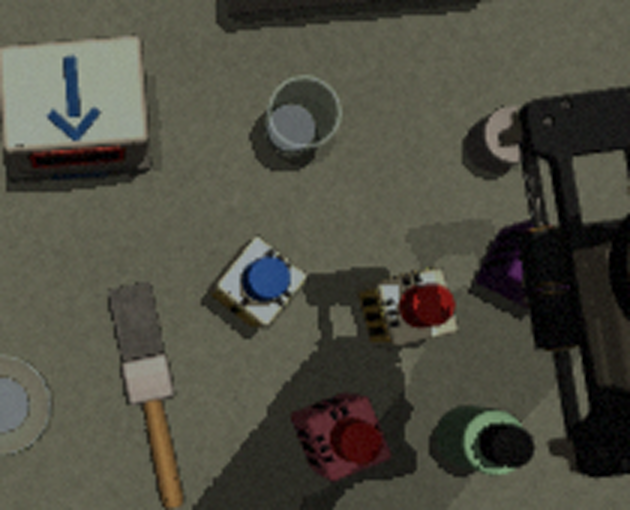

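I lifted before the fingers had closed, so the red bottle is still standing at top pixel (372,203). I'll re-measure and go again with a longer close.

Run:
```python
from h import *
t=cam("top");P=pts(t)
print("red",item(P,373,201,.12,.081));
plan([.5233,-.2825,.2],9)
```

```text
red (array([ 0.5232, -0.2831,  0.1205]), ((0.5233145952224731, -0.2838842272758484), 0.017029721289873123), ((523.515869140625, -283.69769287109375), (55.8501091003418, 56.553184509277344), 14.610620498657227), 298)
t 4.67 pos [ 0.5225 -0.2816  0.2863] toolz yaw 9.01 tilt [-1.     0.001 -0.001] q [-0.15  0.38  0.81  1.55 -0.28  1.33  0.85] w 0.004 F [ 1.   0.8 -0.5]
shift [ 0.108 -0.001  0.001] turn [ 0.    -0.001 -0.001] rows 2.1
```

>>> step_arm:
  rows:
    - [-1, 0, 0, 0, 0, 0, 0]
    - [-1, 0, 0, 0, 0, 0, 0]
    - [-1, 0, 0, 0, 0, 0, 0]
    - [-1, 0, 0, 0, 0, 0, 0]
    - [-1, 0, 0, 0, 0, 0, 0]
    - [-1, 0, 0, 0, 0, 0, 0]
    - [-1, 0, 0, 0, 0, 0, 0]
    - [-1, 0.05, 0, 0, 0, 0, 0]
    - [-1, 0.1, 0, 0, 0, 0, 0]
    - [-1, 0.1, 0, 0, 0, 0, 0]
    - [-1, 0.1, 0, 0, 0, 0, 0]
    - [-1, 0.1, 0, 0, 0, 0, 0]

```text
clock: 5.67
position: [0.5235, -0.2828, 0.209]
ee_rot: [-0.124, 1.566, 0.122]
force: [1.7, -0.4, 0.6]
width: 0.825
```

Run:
```python
from h import *
d=wcam();print(wcap(d,250,187,.12))
plan([.5233,-.2825,.089],9)
```

```text
(array([ 0.5225, -0.2833,  0.1202]), ((0.5230857729911804, -0.28113555908203125), 0.01708342134952545), array([ 0.5228, -0.28  ,  0.1192]))
t 5.72 pos [ 0.5239 -0.2831  0.2095] toolz yaw 8.98 tilt [-1.    -0.002  0.002] q [-0.13  0.44  0.78  1.67 -0.33  1.17  0.89] w 0.87 F [0.6 0.6 1.4]
shift [ 0.151  0.001 -0.001] turn [-0.     0.002  0.002] rows 2.9
```

>>> step_arm:
  rows:
    - [-1, 0.05, 0, 0, 0, 0, 0]
    - [-1, 0.1, 0, 0, 0, 0, 0]
    - [-1, 0.15, 0, 0, 0, 0, 0]
    - [-1, 0.15, 0, 0, 0, 0, 0]
    - [-0.5, 0.15, 0, 0, 0, 0, 0]
    - [1, 0.15, 0, 0, 0, 0, 0]
    - [1, 0.15, 0, 0, 0, 0, 0]
    - [1, 0.15, 0, 0, 0, 0, 0]
    - [1, 0.15, 0, 0, 0, 0, 0]
    - [1, 0.15, 0, 0, 0, 0, 0]
    - [1, 0.15, 0, 0, 0, 0, 0]
    - [1, 0.15, 0, 0, 0, 0, 0]

```text
clock: 6.72
position: [0.5229, -0.2819, 0.0873]
ee_rot: [-0.123, 1.567, 0.123]
force: [0.6, 0.1, -0.7]
width: 0.468
```

>>> step_arm:
  rows:
    - [1, 0, 0, 0, 0, 0, 0]
    - [1, 0, 0, 0, 0, 0, 0]
    - [1, 0, 0, 0, 0, 0, 0]
    - [1, 0, 0, 0, 0, 0, 0]
    - [1, 0, 0, 0, 0, 0, 0]
    - [1, 0, 0, 0, 0, 0, 0]

```text
clock: 7.22
position: [0.5227, -0.282, 0.087]
ee_rot: [-0.123, 1.567, 0.123]
force: [-0.3, -0.6, -0.0]
width: 0.038
```

Run:
```python
from h import *
plan([.5233,-.2825,.24],9)
plan([.5798,-.0052,.24],90)
```

```text
t 7.22 pos [ 0.5227 -0.282   0.087 ] toolz yaw 9.0 tilt [-1.  0. -0.] q [-0.06  0.56  0.69  1.81 -0.44  0.93  0.98] w 0.038 F [-0.3 -0.6 -0. ]
shift [-0.191 -0.001  0.001] turn [-0. -0. -0.] rows 3.7
t 7.22 pos [ 0.5227 -0.282   0.087 ] toolz yaw 9.0 tilt [-1.  0. -0.] q [-0.06  0.56  0.69  1.81 -0.44  0.93  0.98] w 0.038 F [-0.3 -0.6 -0. ]
shift [-0.191  0.331  0.125] turn [-1.35 -0.   -0.  ] rows 11.3
```

Run:
```python
from h import *
d=wcam();save(d,"w3.png");s=cam("scene");save(s,"s3.png",(60,100,260,300),3.5)
```

```text
(no output)
```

View pics/w3.png

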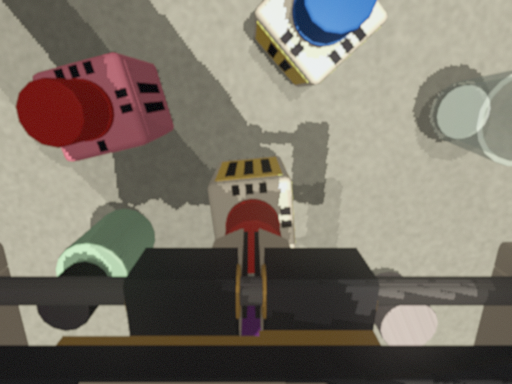

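View pics/s3.png

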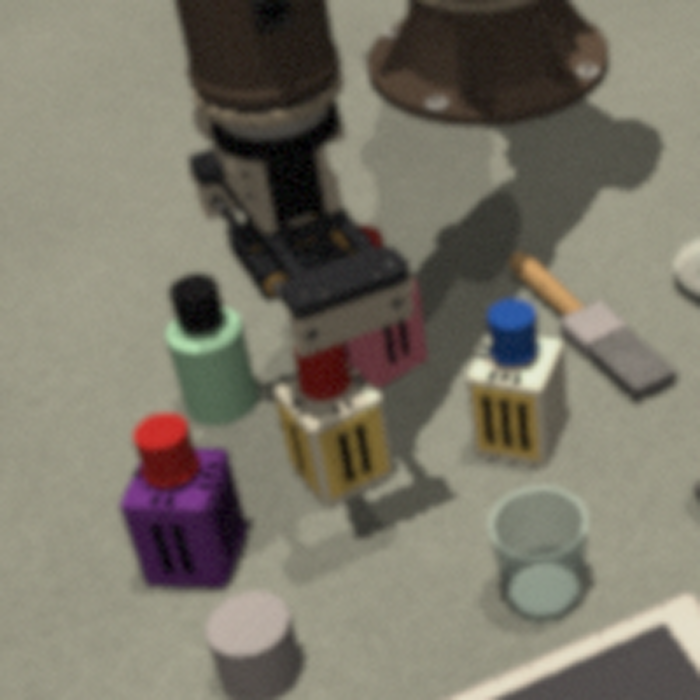

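Run:
```python
from h import *
d=wcam();P=pts(d)
for (u,v) in [(252,205),(252,215),(252,222),(252,230),(238,240),(238,250),(265,240),(265,250),(251,245),(251,255),(250,300),(240,262),(230,225),(275,225)]: print((u,v),d["pixels"][v,u],P[v,u].round(4))
save(d,"w4.png",(190,140,320,340),3)
s=cam("scene");save(s,"s4.png",(120,160,200,260),6);P=pts(s)
M=np.array(s["eye"])
st=status.observe();
def proj(s,X):
    c=s["T"].T@(np.array(X)-s["eye"]);q=s["camera_matrix"]@c;return q[:2]/q[2]
print("tcp in scene",proj(s,st["position"]),proj(s,st["position"]+[0,0,.05]))
```

```text
(252, 205) [100  41  35] [ 0.5204 -0.2653  0.0954]
(252, 215) [101  42  35] [ 0.5203 -0.2649  0.1131]
(252, 222) [119  40  33] [ 0.5206 -0.2667  0.119 ]
(252, 230) [114  41  37] [ 0.5213 -0.2714  0.119 ]
(238, 240) [111 100  86] [ 0.5141 -0.2703  0.1359]
(238, 250) [36 34 32] [ 0.5127 -0.2455  0.1937]
(265, 240) [111 101  86] [ 0.5272 -0.2679  0.1367]
(265, 250) [39 35 32] [ 0.5206 -0.2441  0.194 ]
(251, 245) [68 34 28] [ 0.5222 -0.2804  0.1189]
(251, 255) [68 33 27] [ 0.5231 -0.2863  0.1194]
(250, 300) [77 74 68] [ 0.5177 -0.2538  0.2054]
(240, 262) [35 32 31] [ 0.5135 -0.2451  0.2013]
(230, 225) [98 38 31] [ 0.509  -0.2728  0.1133]
(275, 225) [99 45 36] [ 0.5342 -0.2692  0.1124]
tcp in scene [152.9070355  208.30077912] [149.72331485 192.10925277]
```

View pics/w4.png

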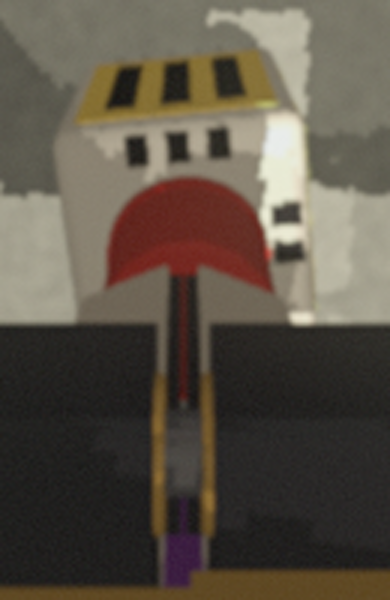

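View pics/s4.png

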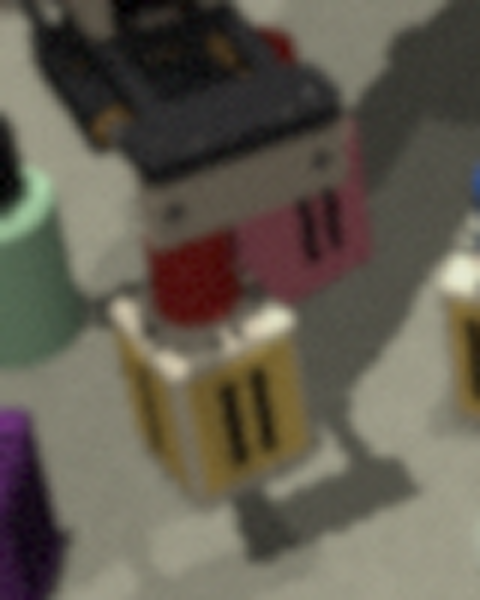

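The cap is at (0.522,-0.282), but the closed fingertips sit above its top: the gap at crop (180,330) shows the cap under them. I'll check where the real fingertips lie relative to the reported TCP by raising, opening and reading finger depth.

>>> step_arm:
  rows:
    - [1, -0.05, 0, 0, 0, 0, 0]
    - [1, -0.1, 0, 0, 0, 0, 0]
    - [1, -0.15, 0, 0, 0, 0, 0]
    - [1, -0.15, 0, 0, 0, 0, 0]
    - [1, -0.15, 0, 0, 0, 0, 0]

```text
clock: 7.83
position: [0.524, -0.2829, 0.2095]
ee_rot: [-0.125, 1.563, 0.122]
force: [-0.1, 0.1, -0.7]
width: 0.005
```

Run:
```python
from h import *
def proj(s,X):
    c=s["T"].T@(np.array(X)-s["eye"]);q=s["camera_matrix"]@c;return q[:2]/q[2]
d=wcam();save(d,"w5.png",(190,140,320,340),3)
K=d["camera_matrix"];v,u=np.mgrid[:384,:512];z=d["range_z"]
C=np.dstack([(u-K[0,2])/K[0,0]*z,(v-K[1,2])/K[1,1]*z,z]);M=d["tool_from_camera"];Tt=C@M[:3,:3].T+M[:3,3]
m=(z>0)&(z<.3)&(Tt[...,0]>-.06)
print("near pts tool x max etc",m.sum(),Tt[m].max(0),Tt[m].min(0))
for (uu,vv) in [(238,240),(265,240),(244,235),(258,235),(246,232),(240,228)]: print((uu,vv),Tt[vv,uu].round(4))
s=cam("scene");st=status.observe();c=proj(s,st["position"]);print(st["position"],c)
x,y=map(int,c);save(s,"s5.png",(x-40,y-60,x+40,y+40),7)
```

```text
near pts tool x max etc 6972 [0.13767699 0.16240377 0.07455841] [-0.05996395 -0.01361782 -0.11762469]
(238, 240) [-0.0497  0.0133 -0.0067]
(265, 240) [-0.0487  0.0128  0.0066]
(244, 235) [-0.0433  0.013  -0.0039]
(258, 235) [-0.0423  0.0125  0.0033]
(246, 232) [-0.0363  0.0115 -0.003 ]
(240, 228) [ 0.2096 -0.0943 -0.0153]
[ 0.52252408 -0.28145838  0.20647135] [145.15684217 167.67490542]
```

View pics/s5.png

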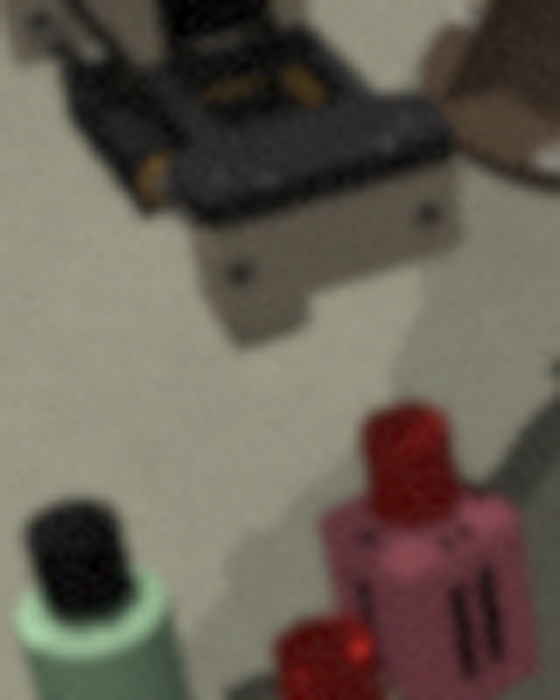

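View pics/w5.png

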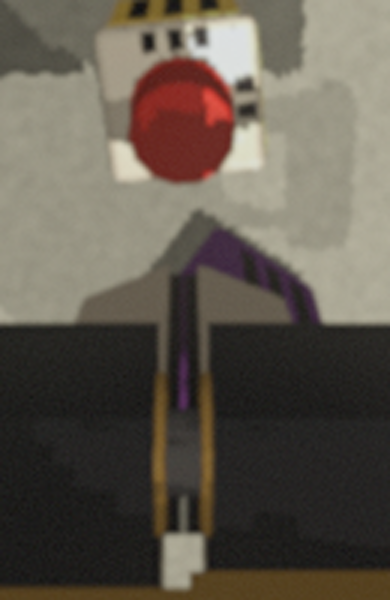

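>>> step_arm:
  rows:
    - [-1, 0, 0, 0, 0, 0, 0]
    - [-1, 0, 0, 0, 0, 0, 0]
    - [-1, 0, 0, 0, 0, 0, 0]
    - [-1, 0, 0, 0, 0, 0, 0]
    - [-1, 0, 0, 0, 0, 0, 0]
    - [-1, 0, 0, 0, 0, 0, 0]
    - [-1, 0, 0, 0, 0, 0, 0]
    - [-1, 0, 0, 0, 0, 0, 0]
    - [-1, 0, 0, 0, 0, 0, 0]
    - [-1, 0, 0, 0, 0, 0, 0]
    - [-1, 0, 0, 0, 0, 0, 0]
    - [-1, 0, 0, 0, 0, 0, 0]

```text
clock: 8.93
position: [0.5228, -0.282, 0.2071]
ee_rot: [-0.123, 1.567, 0.123]
force: [0.2, -0.2, 0.5]
width: 0.828
```

Run:
```python
from h import *
def proj(s,X):
    c=s["T"].T@(np.array(X)-s["eye"]);q=s["camera_matrix"]@c;return q[:2]/q[2]
d=wcam();save(d,"w6.png",(80,180,420,340),2.2)
K=d["camera_matrix"];v,u=np.mgrid[:384,:512];z=d["range_z"]
C=np.dstack([(u-K[0,2])/K[0,0]*z,(v-K[1,2])/K[1,1]*z,z]);M=d["tool_from_camera"];Tt=C@M[:3,:3].T+M[:3,3]
for (uu,vv) in [(162,236),(160,242),(155,245),(150,250),(164,234),(338,236),(341,240)]: print((uu,vv),Tt[vv,uu].round(4))
s=cam("scene");st=status.observe();c=proj(s,st["position"]);print(st["position"],st["width"],c)
x,y=map(int,c);save(s,"s6.png",(x-50,y-60,x+50,y+40),7)
```

```text
(162, 236) [-0.0447  0.0131 -0.0455]
(160, 242) [-0.0518  0.0133 -0.0446]
(155, 245) [-0.0542  0.0129 -0.0463]
(150, 250) [-0.0596  0.0131 -0.0471]
(164, 234) [-0.042   0.013  -0.0452]
(338, 236) [-0.044   0.0128  0.0441]
(341, 240) [-0.0487  0.0128  0.0443]
[ 0.5227836  -0.28197733  0.207047  ] 0.9137415575668719 [144.9070484  167.58265484]
```

View pics/s6.png

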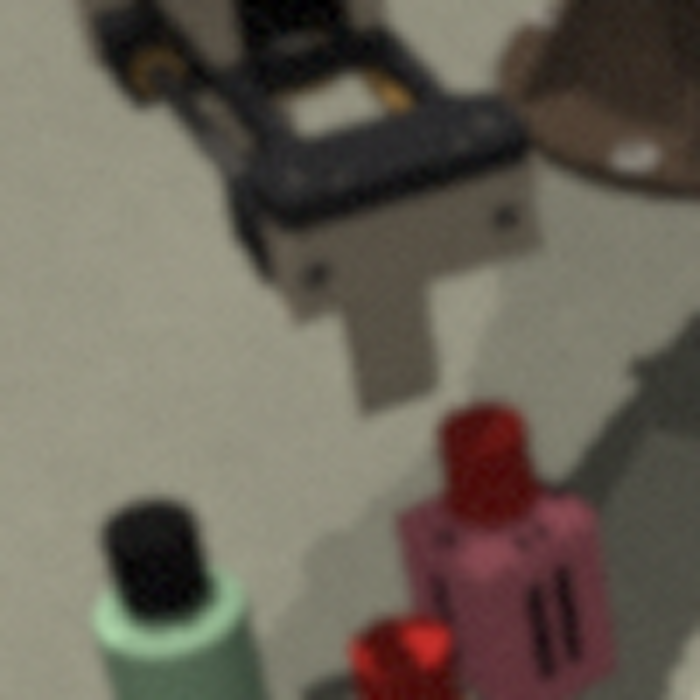

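View pics/w6.png

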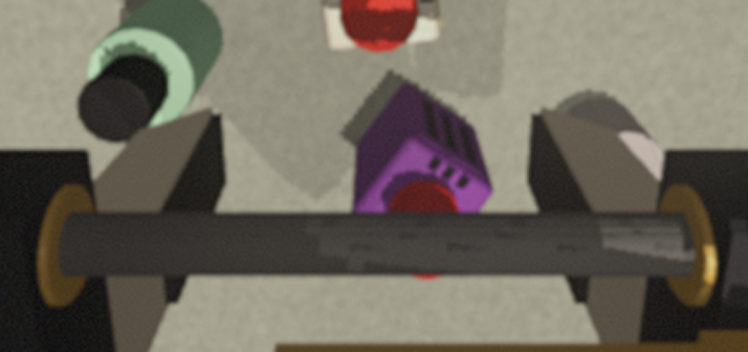

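Run:
```python
from h import *
def proj(s,X):
    c=s["T"].T@(np.array(X)-s["eye"]);q=s["camera_matrix"]@c;return (q[:2]/q[2]).round(1)
s=cam("scene");st=status.observe();A=R.from_rotvec(st["ee_rot"]).as_matrix()
for x in (0,-.02,-.03,-.04,-.05):
  print(x,[proj(s,st["position"]+A@np.array([x,y,.05])) for y in (-.0095,.0095)])
P=pts(s)
print(st["width"])
for uv in [(151,163),(150,160),(149,155),(150,150),(155,160),(146,163)]:
  p=P[uv[1],uv[0]]; print(uv,p.round(4),(A.T@(p-st["position"])).round(4))
```

```text
0 [array([149.5, 180.7]), array([157.9, 177.8])]
-0.02 [array([148.1, 173.1]), array([156.6, 170.2])]
-0.03 [array([147.3, 169.3]), array([155.9, 166.4])]
-0.04 [array([146.6, 165.4]), array([155.2, 162.5])]
-0.05 [array([145.8, 161.4]), array([154.5, 158.5])]
0.956193339822019
(151, 163) [ 0.5789 -0.2746  0.2539] [-0.0468 -0.0014  0.0566]
(150, 160) [ 0.5813 -0.2757  0.2632] [-0.0562 -0.003   0.0588]
(149, 155) [ 0.5847 -0.2763  0.2777] [-0.0707 -0.0041  0.062 ]
(150, 150) [ 0.5848 -0.2727  0.2888] [-0.0817 -0.0005  0.0627]
(155, 160) [ 0.5807 -0.2658  0.26  ] [-0.053   0.0069  0.0597]
(146, 163) [ 0.5783 -0.2843  0.2563] [-0.0492 -0.011   0.0545]
```

Scene depth and wrist depth agree: the real fingertips end about 40 mm behind the reported TCP. I'll grip with the reported TCP near z = 0.050, descending slowly and watching the force.

>>> step_arm:
  rows:
    - [-1, 0.04, 0, 0, 0, 0, 0]
    - [-1, 0.08, 0, 0, 0, 0, 0]
    - [-1, 0.12, 0, 0, 0, 0, 0]
    - [-1, 0.14, 0, 0, 0, 0, 0]
    - [-1, 0.15, 0, 0, 0, 0, 0]
    - [-1, 0.16, 0, 0, 0, 0, 0]
    - [-1, 0.17, 0, 0, 0, 0, 0]
    - [-1, 0.17, 0, 0, 0, 0, 0]
    - [-1, 0.17, 0, 0, 0, 0, 0]

```text
clock: 9.83
position: [0.5231, -0.2822, 0.0716]
ee_rot: [-0.124, 1.567, 0.123]
force: [0.1, 0.1, 0.7]
width: 1.003
```

Run:
```python
from h import *
plan([.5233,-.2825,.052],9)
s=cam("scene");save(s,"s7.png",(110,150,210,260),6)
```

```text
t 9.83 pos [ 0.5231 -0.2822  0.0716] toolz yaw 9.0 tilt [-1.    -0.     0.001] q [-0.06  0.58  0.68  1.83 -0.46  0.9   1.  ] w 1.003 F [0.1 0.1 0.7]
shift [ 0.024 -0.     0.   ] turn [-0.     0.001  0.   ] rows 0.5
```

View pics/s7.png

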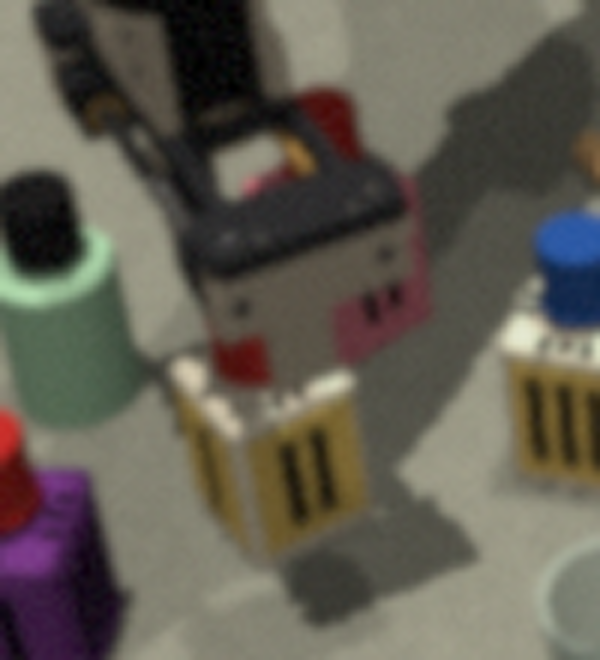

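>>> step_arm:
  rows:
    - [-1, 0.01, 0, 0, 0, 0, 0]
    - [-1, 0.02, 0, 0, 0, 0, 0]
    - [-1, 0.026, 0, 0, 0, 0, 0]
    - [1, 0.026, 0, 0, 0, 0, 0]
    - [1, 0.026, 0, 0, 0, 0, 0]
    - [1, 0.026, 0, 0, 0, 0, 0]
    - [1, 0.026, 0, 0, 0, 0, 0]
    - [1, 0.026, 0, 0, 0, 0, 0]
    - [1, 0.026, 0, 0, 0, 0, 0]
    - [1, 0.026, 0, 0, 0, 0, 0]
    - [1, 0.026, 0, 0, 0, 0, 0]
    - [1, 0.026, 0, 0, 0, 0, 0]

```text
clock: 10.88
position: [0.5228, -0.282, 0.0503]
ee_rot: [-0.123, 1.567, 0.123]
force: [0.0, -0.3, 0.4]
width: 0.395
```

>>> step_arm:
  rows:
    - [1, 0, 0, 0, 0, 0, 0]
    - [1, 0, 0, 0, 0, 0, 0]
    - [1, 0, 0, 0, 0, 0, 0]
    - [1, 0, 0, 0, 0, 0, 0]
    - [1, 0, 0, 0, 0, 0, 0]

```text
clock: 11.3
position: [0.5229, -0.2819, 0.0502]
ee_rot: [-0.123, 1.567, 0.123]
force: [1.6, 0.3, -0.1]
width: 0.369
```

Run:
```python
from h import *
plan([.5233,-.2825,.24],9)
```

```text
t 11.3 pos [ 0.5229 -0.2819  0.0502] toolz yaw 9.01 tilt [-1.  0.  0.] q [-0.04  0.61  0.66  1.84 -0.48  0.86  1.02] w 0.369 F [ 1.6  0.3 -0.1]
shift [-0.237 -0.001  0.   ] turn [ 0.  0. -0.] rows 4.6
```

Gripped at width 0.369, i.e. 34 mm. Lifting.

>>> step_arm:
  rows:
    - [1, -0.04, 0, 0, 0, 0, 0]
    - [1, -0.08, 0, 0, 0, 0, 0]
    - [1, -0.12, 0, 0, 0, 0, 0]
    - [1, -0.16, 0, 0, 0, 0, 0]
    - [1, -0.2, 0, 0, 0, 0, 0]
    - [1, -0.21, 0, 0, 0, 0, 0]
    - [1, -0.21, 0, 0, 0, 0, 0]
    - [1, -0.21, 0, 0, 0, 0, 0]

```text
clock: 11.97
position: [0.5224, -0.2815, 0.2174]
ee_rot: [-0.123, 1.568, 0.124]
force: [-1.3, 0.6, -2.8]
width: 0.367
```

Run:
```python
from h import *
plan([.5798,-.0052,.218],90)
s=cam("scene");save(s,"s8.png",(80,80,240,240),4)
```

```text
t 11.97 pos [ 0.5224 -0.2815  0.2174] toolz yaw 9.02 tilt [-1.     0.001 -0.   ] q [-0.14  0.43  0.79  1.66 -0.33  1.19  0.89] w 0.367 F [-1.3  0.6 -2.8]
shift [-0.001  0.33   0.125] turn [-1.35e+00  0.00e+00 -1.00e-03] rows 11.3
```

View pics/s8.png

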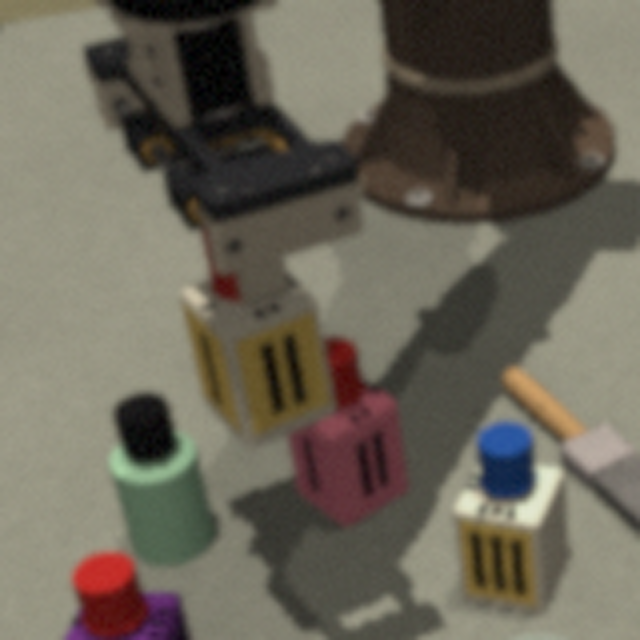

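The red bottle is held upright at scene crop (265,350). Now to the reader.

>>> step_arm:
  rows:
    - [1, 0, 0.04, 0.015, -0.1, 0, 0]
    - [1, 0, 0.08, 0.03, -0.2, 0, 0]
    - [1, 0, 0.12, 0.045, -0.3, 0, 0]
    - [1, 0, 0.16, 0.06, -0.4, 0, 0]
    - [1, 0, 0.2, 0.075, -0.5, 0, 0]
    - [1, 0, 0.24, 0.09, -0.6, 0, 0]
    - [1, 0, 0.28, 0.105, -0.7, 0, 0]
    - [1, 0, 0.32, 0.12, -0.8, 0, 0]
    - [1, 0, 0.33, 0.125, -0.9, 0, 0]
    - [1, 0, 0.33, 0.125, -1, 0, 0]
    - [1, 0, 0.33, 0.125, -1, 0, 0]
    - [1, 0, 0.33, 0.125, -1, 0, 0]

```text
clock: 13.02
position: [0.5792, -0.006, 0.2165]
ee_rot: [-0.932, 1.365, 0.934]
force: [0.7, 0.1, -2.3]
width: 0.366
```

Run:
```python
from h import *
plan([.5798,-.0052,.15],90)
```

```text
t 13.02 pos [ 0.5792 -0.006   0.2165] toolz yaw 68.79 tilt [-1.     0.003 -0.002] q [-0.44  0.36  0.49  1.68 -0.18  1.15  1.3 ] w 0.366 F [ 0.7  0.1 -2.3]
shift [ 0.083 -0.001  0.001] turn [-0.353 -0.001 -0.003] rows 3.0
```

>>> step_arm:
  rows:
    - [1, 0, 0, 0, -0.1, 0, 0]
    - [1, 0.02, 0, 0, -0.2, 0, 0]
    - [1, 0.05, 0, 0, -0.3, 0, 0]
    - [1, 0.09, 0, 0, -0.353, 0, 0]
    - [1, 0.12, 0, 0, -0.353, 0, 0]
    - [1, 0.15, 0, 0, -0.353, 0, 0]
    - [1, 0.158, 0, 0, -0.353, 0, 0]
    - [1, 0.158, 0, 0, -0.353, 0, 0]
    - [1, 0.158, 0, 0, -0.353, 0, 0]

```text
clock: 13.77
position: [0.5803, -0.0063, 0.0922]
ee_rot: [-1.21, 1.209, 1.21]
force: [0.1, 0.3, -2.7]
width: 0.368
```

Run:
```python
from h import *
plan([.5798,-.0052,.088],90)
t=cam("top");save(t,"t9.png",(200,80,310,200),5)
s=cam("scene");save(s,"s9.png",(220,120,360,280),5)
d=wcam();save(d,"w9.png")
```

```text
t 13.77 pos [ 0.5803 -0.0063  0.0922] toolz yaw 90.03 tilt [-1.  0. -0.] q [-0.34  0.48  0.37  1.82 -0.21  0.88  1.7 ] w 0.368 F [ 0.1  0.3 -2.7]
shift [0.005 0.001 0.001] turn [ 0.001 -0.    -0.   ] rows 0.1
```

View pics/t9.png

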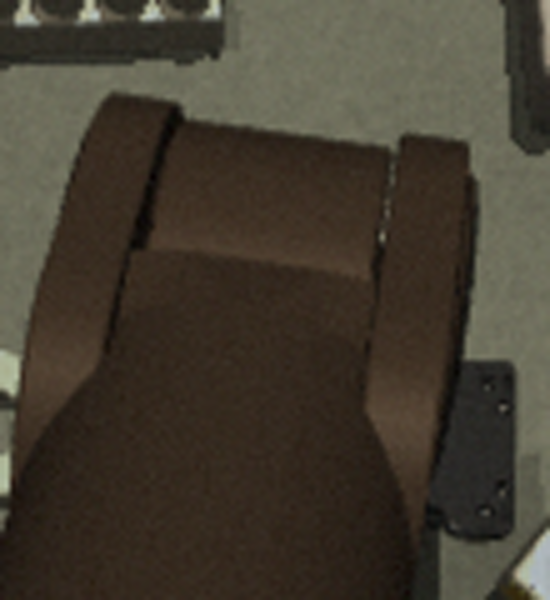

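View pics/s9.png

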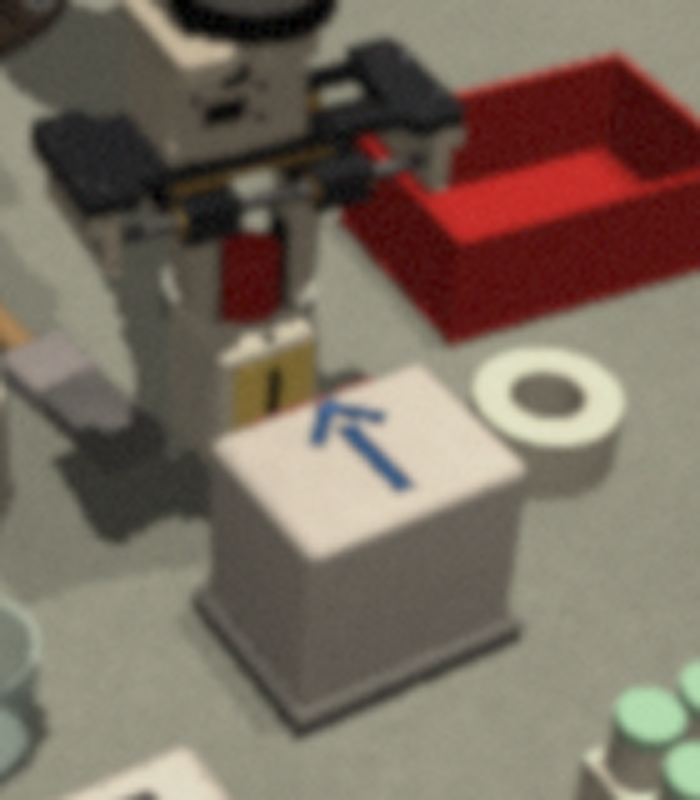

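View pics/w9.png

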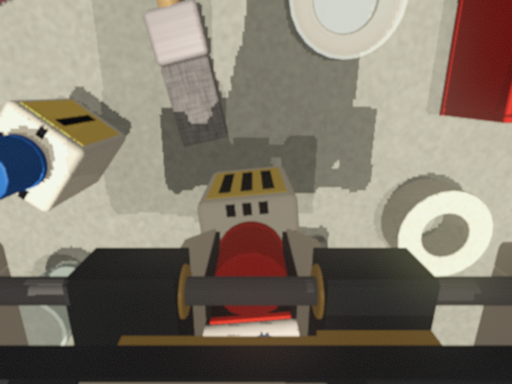

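The scene view shows the one-bar panel at crop (273,385) facing the window, bottle upright. Holding, then turning 90° clockwise for panel 2.

>>> step_arm:
  rows:
    - [1, 0.005, 0.001, 0.001, 0, 0, 0]
    - [1, 0.005, 0.001, 0.001, 0, 0, 0]
    - [1, 0.005, 0.001, 0.001, 0, 0, 0]
    - [1, 0.005, 0.001, 0.001, 0, 0, 0]
    - [1, 0.005, 0.001, 0.001, 0, 0, 0]
    - [1, 0.005, 0.001, 0.001, 0, 0, 0]
    - [1, 0.005, 0.001, 0.001, 0, 0, 0]
    - [1, 0.005, 0.001, 0.001, 0, 0, 0]

```text
clock: 14.58
position: [0.5795, -0.0048, 0.0879]
ee_rot: [-1.211, 1.208, 1.211]
force: [0.8, 0.3, -3.2]
width: 0.368
```

>>> step_arm:
  rows:
    - [1, 0, 0, 0, 0.1, 0, 0]
    - [1, 0, 0, 0, 0.2, 0, 0]
    - [1, 0, 0, 0, 0.3, 0, 0]
    - [1, 0, 0, 0, 0.4, 0, 0]
    - [1, 0, 0, 0, 0.5, 0, 0]
    - [1, 0, 0, 0, 0.6, 0, 0]
    - [1, 0, 0, 0, 0.7, 0, 0]
    - [1, 0, 0, 0, 0.75, 0, 0]
    - [1, 0, 0, 0, 0.75, 0, 0]

```text
clock: 15.33
position: [0.5794, -0.0046, 0.0877]
ee_rot: [-0.615, 1.482, 0.615]
force: [1.2, -0.1, -2.2]
width: 0.365
```

>>> step_arm:
  rows:
    - [1, 0, 0, 0, 0.1, 0, 0]
    - [1, 0, 0, 0, 0.2, 0, 0]
    - [1, 0, 0, 0, 0.3, 0, 0]
    - [1, 0, 0, 0, 0.4, 0, 0]
    - [1, 0, 0, 0, 0.5, 0, 0]
    - [1, 0, 0, 0, 0.6, 0, 0]
    - [1, 0, 0, 0, 0.7, 0, 0]
    - [1, 0, 0, 0, 0.75, 0, 0]
    - [1, 0, 0, 0, 0.75, 0, 0]

```text
clock: 16.08
position: [0.5794, -0.0046, 0.0876]
ee_rot: [-0.003, 1.571, 0.002]
force: [-0.2, -1.0, -2.4]
width: 0.366
```

Run:
```python
from h import *
plan([.5798,-.0052,.088],0)
s=cam("scene");save(s,"s10.png",(220,120,360,280),4)
d=wcam();save(d,"w10.png",(0,0,512,384),1)
```

```text
t 16.08 pos [ 0.5794 -0.0046  0.0876] toolz yaw 0.18 tilt [-1. -0. -0.] q [-0.62  0.57  0.8   1.85 -0.5   0.93  0.41] w 0.366 F [-0.2 -1.  -2.4]
shift [-0.    -0.001  0.001] turn [ 0.003 -0.     0.   ] rows 0.0
```

View pics/s10.png

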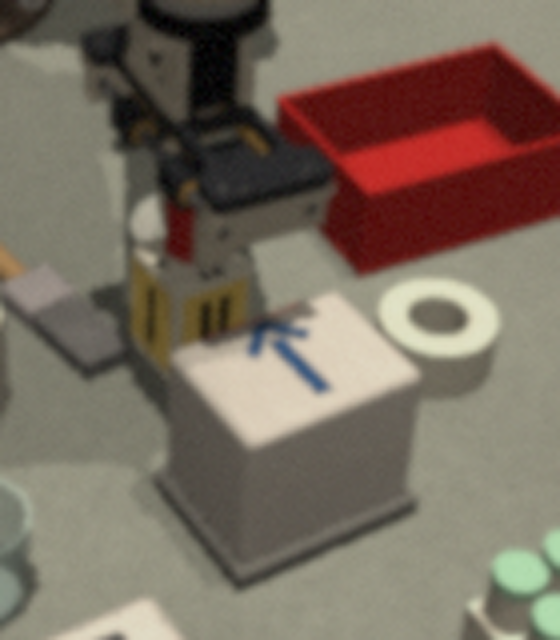

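View pics/w10.png

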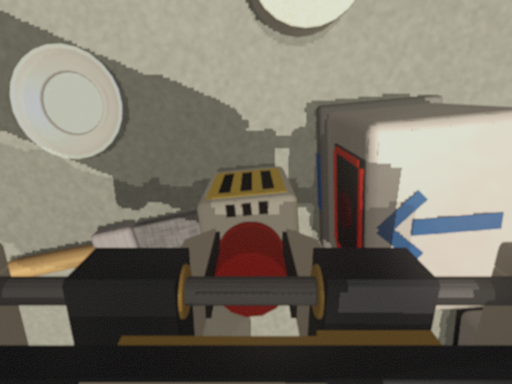

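The two-bar panel at scene crop (215,315) faces the window. Hold, then panel 3.

>>> step_arm:
  rows:
    - [1, 0, 0, 0, 0, 0, 0]
    - [1, 0, 0, 0, 0, 0, 0]
    - [1, 0, 0, 0, 0, 0, 0]
    - [1, 0, 0, 0, 0, 0, 0]
    - [1, 0, 0, 0, 0, 0, 0]
    - [1, 0, 0, 0, 0, 0, 0]
    - [1, 0, 0, 0, 0, 0, 0]

```text
clock: 16.77
position: [0.5794, -0.0048, 0.0879]
ee_rot: [-0.003, 1.571, 0.003]
force: [0.9, -0.5, -2.6]
width: 0.369
```

>>> step_arm:
  rows:
    - [1, 0, 0, 0, 0.1, 0, 0]
    - [1, 0, 0, 0, 0.2, 0, 0]
    - [1, 0, 0, 0, 0.3, 0, 0]
    - [1, 0, 0, 0, 0.4, 0, 0]
    - [1, 0, 0, 0, 0.5, 0, 0]
    - [1, 0, 0, 0, 0.6, 0, 0]
    - [1, 0, 0, 0, 0.7, 0, 0]
    - [1, 0, 0, 0, 0.75, 0, 0]
    - [1, 0, 0, 0, 0.75, 0, 0]

```text
clock: 17.52
position: [0.5794, -0.0046, 0.0876]
ee_rot: [0.613, 1.483, -0.613]
force: [-0.3, -0.0, -2.9]
width: 0.363
```

>>> step_arm:
  rows:
    - [1, 0, 0, 0, 0.1, 0, 0]
    - [1, 0, 0, 0, 0.2, 0, 0]
    - [1, 0, 0, 0, 0.3, 0, 0]
    - [1, 0, 0, 0, 0.4, 0, 0]
    - [1, 0, 0, 0, 0.5, 0, 0]
    - [1, 0, 0, 0, 0.6, 0, 0]
    - [1, 0, 0, 0, 0.7, 0, 0]
    - [1, 0, 0, 0, 0.75, 0, 0]
    - [1, 0, 0, 0, 0.75, 0, 0]

```text
clock: 18.27
position: [0.5794, -0.0047, 0.0876]
ee_rot: [1.206, 1.211, -1.207]
force: [0.8, -0.1, -1.9]
width: 0.369
```

Run:
```python
from h import *
plan([.5798,-.0052,.088],-90)
s=cam("scene");save(s,"s11.png",(220,120,360,280),4)
```

```text
t 18.27 pos [ 0.5794 -0.0047  0.0876] toolz yaw -89.82 tilt [-1.    -0.001  0.   ] q [-0.82  0.77  1.21  1.87 -0.81  1.11 -0.86] w 0.369 F [ 0.8 -0.1 -1.9]
shift [-0.001  0.001  0.001] turn [0.003 0.    0.   ] rows 0.0
```

View pics/s11.png

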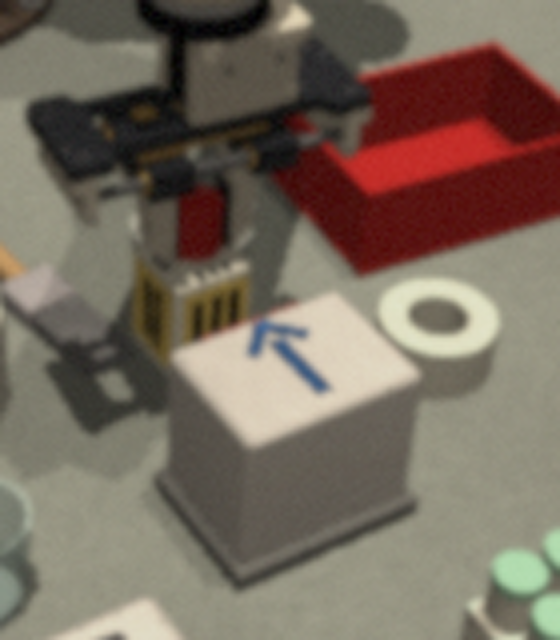

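The three-bar panel at crop (215,305) faces the window. Hold and lift, turning back while travelling.

>>> step_arm:
  rows:
    - [1, 0, 0, 0, 0, 0, 0]
    - [1, 0, 0, 0, 0, 0, 0]
    - [1, 0, 0, 0, 0, 0, 0]
    - [1, 0, 0, 0, 0, 0, 0]
    - [1, 0, 0, 0, 0, 0, 0]
    - [1, 0, 0, 0, 0, 0, 0]
    - [1, 0, 0, 0, 0, 0, 0]
    - [1, -0.04, 0, 0, 0, 0, 0]
    - [1, -0.08, 0, 0, 0, 0, 0]
    - [1, -0.12, 0, 0, 0, 0, 0]
    - [1, -0.16, 0, 0, 0, 0, 0]
    - [1, -0.17, 0, 0, 0, 0, 0]

```text
clock: 19.32
position: [0.5814, -0.0064, 0.2287]
ee_rot: [1.21, 1.205, -1.203]
force: [1.7, -2.0, -1.9]
width: 0.368
```

>>> step_arm:
  rows:
    - [1, 0, 0, 0, -0.1, 0, 0]
    - [1, 0, 0, 0, -0.2, 0, 0]
    - [1, 0, 0, 0, -0.3, 0, 0]
    - [1, 0, 0, 0, -0.4, 0, 0]
    - [1, 0, 0, 0, -0.5, 0, 0]
    - [1, 0, 0, 0, -0.6, 0, 0]
    - [1, 0, 0, 0, -0.7, 0, 0]
    - [1, 0, 0, 0, -0.7, 0, 0]

```text
clock: 19.98
position: [0.5791, -0.0049, 0.2235]
ee_rot: [0.649, 1.472, -0.648]
force: [0.4, 0.1, -2.1]
width: 0.365
```

Run:
```python
from h import *
plan([.45,.315,.215],-5.3)
```

```text
t 19.98 pos [ 0.5791 -0.0049  0.2235] toolz yaw -47.55 tilt [-1.     0.    -0.001] q [-0.79  0.49  1.07  1.7  -0.45  1.23 -0.45] w 0.365 F [ 0.4  0.1 -2.1]
shift [ 0.011  0.151 -0.404] turn [-0.704 -0.001 -0.   ] rows 8.3
```

>>> step_arm:
  rows:
    - [1, 0, 0.015, -0.04, -0.08, 0, 0]
    - [1, 0, 0.03, -0.08, -0.16, 0, 0]
    - [1, 0, 0.045, -0.12, -0.24, 0, 0]
    - [1, 0, 0.06, -0.16, -0.32, 0, 0]
    - [1, 0, 0.075, -0.2, -0.4, 0, 0]
    - [1, 0, 0.09, -0.24, -0.48, 0, 0]
    - [1, 0, 0.105, -0.28, -0.56, 0, 0]
    - [1, 0, 0.12, -0.32, -0.64, 0, 0]
    - [1, 0, 0.135, -0.36, -0.7, 0, 0]
    - [1, 0, 0.151, -0.404, -0.704, 0, 0]
    - [1, 0, 0.151, -0.404, -0.704, 0, 0]
    - [1, 0, 0.151, -0.404, -0.704, 0, 0]

```text
clock: 20.98
position: [0.4503, 0.3182, 0.2229]
ee_rot: [0.075, 1.571, -0.076]
force: [-0.1, -0.6, -2.4]
width: 0.361
```

Run:
```python
from h import *
plan([.45,.315,.15],-5.3)
```

```text
t 20.98 pos [0.4503 0.3182 0.2229] toolz yaw -5.49 tilt [-1.    -0.001 -0.001] q [-1.36  0.37  0.9   1.76 -0.31  1.17 -0.47] w 0.361 F [-0.1 -0.6 -2.4]
shift [ 0.091 -0.004  0.   ] turn [-0.003 -0.001  0.001] rows 1.8
```

>>> step_arm:
  rows:
    - [1, 0.03, 0, 0, 0, 0, 0]
    - [1, 0.06, 0, 0, 0, 0, 0]
    - [1, 0.08, 0, 0, 0, 0, 0]
    - [1, 0.08, 0, 0, 0, 0, 0]
    - [1, 0.08, 0, 0, 0, 0, 0]

```text
clock: 21.4
position: [0.4521, 0.3142, 0.1596]
ee_rot: [0.078, 1.57, -0.081]
force: [0.0, -0.3, -1.8]
width: 0.367
```

Run:
```python
from h import *
plan([.45,.315,.056],-5.3)
d=wcam();save(d,"w12.png");s=cam("scene");save(s,"s12.png",(260,60,400,200),5)
```

```text
t 21.4 pos [0.4521 0.3142 0.1596] toolz yaw -5.8 tilt [-1.    -0.002 -0.001] q [-1.32  0.43  0.86  1.84 -0.38  1.04 -0.41] w 0.367 F [ 0.  -0.3 -1.8]
shift [ 0.129  0.001 -0.003] turn [-0.008 -0.001  0.002] rows 2.5
```

View pics/w12.png

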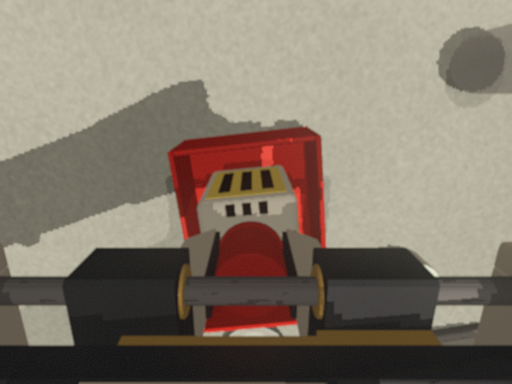

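View pics/s12.png

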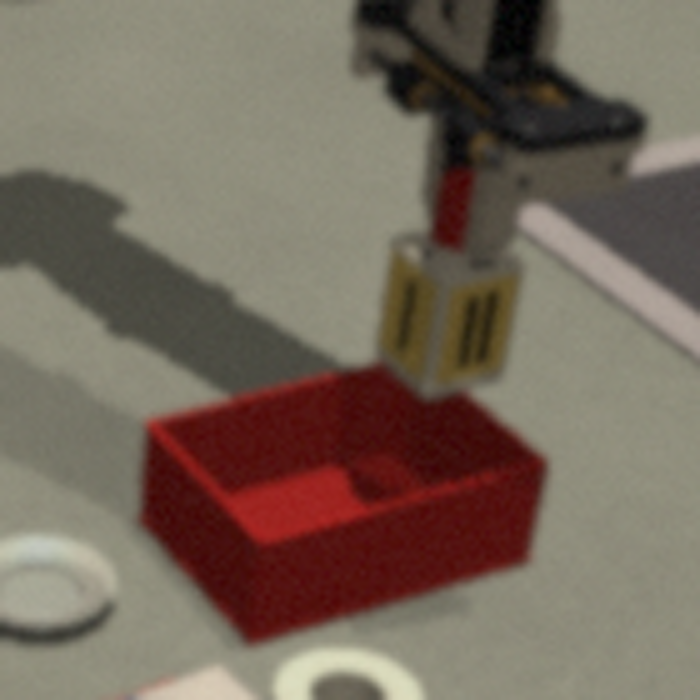

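Run:
```python
from h import *
d=wcam();P=pts(d);p=d["pixels"].astype(int)
m=(abs(P[...,2]-.074)<.006)&(p[...,0]>p[...,1]*2);q=P[m]
print(m.sum(),q.min(0),q.max(0))
m=(p[...,0]>140)&(p[...,1]>100)&(p[...,2]<80);v,u=np.where(m);m2=(v<200)&(v>160)&(u>200)&(u<300)
print("panel3",np.median(P[v[m2],u[m2]],0), P[205,250],P[215,205])
plan([.45,.314,.056],-5.3)
```

```text
2639 [0.3809294  0.15933892 0.06800315] [0.51659353 0.35641012 0.07646268]
panel3 [0.45344487 0.3436384  0.18281284] [0.4541797  0.33967503 0.19089988] [0.42910263 0.33634064 0.19079534]
t 21.55 pos [0.4531 0.3157 0.1611] toolz yaw -5.68 tilt [-1.     0.001  0.001] q [-1.32  0.43  0.86  1.84 -0.38  1.04 -0.41] w 0.363 F [ 0.5  0.8 -2.7]
shift [ 0.131 -0.003 -0.004] turn [-0.006  0.001 -0.001] rows 2.5
```

>>> step_arm:
  rows:
    - [1, 0.02, -0.003, -0.004, -0.006, 0, 0]
    - [1, 0.04, -0.003, -0.004, -0.006, 0, 0]
    - [1, 0.06, -0.003, -0.004, -0.006, 0, 0]
    - [1, 0.08, -0.003, -0.004, -0.006, 0, 0]
    - [1, 0.1, -0.003, -0.004, -0.006, 0, 0]
    - [1, 0.11, -0.003, -0.004, -0.006, 0, 0]
    - [1, 0.12, -0.003, -0.004, -0.006, 0, 0]
    - [1, 0.12, -0.003, -0.004, -0.006, 0, 0]
    - [1, 0.12, -0.003, -0.004, -0.006, 0, 0]

```text
clock: 22.3
position: [0.4489, 0.3138, 0.0644]
ee_rot: [0.072, 1.569, -0.072]
force: [0.7, -0.0, -1.2]
width: 0.368
```

Run:
```python
from h import *
plan([.45,.313,.0555],-5.3)
```

```text
t 22.3 pos [0.4489 0.3138 0.0644] toolz yaw -5.24 tilt [-1.  0.  0.] q [-1.24  0.54  0.76  1.95 -0.5   0.84 -0.3 ] w 0.368 F [ 0.7 -0.  -1.2]
shift [ 0.011 -0.001  0.001] turn [ 0.001  0.    -0.   ] rows 0.2
```

>>> step_arm:
  rows:
    - [1, 0.004, 0, 0, 0, 0, 0]
    - [1, 0.008, 0, 0, 0, 0, 0]
    - [1, 0.011, 0, 0, 0, 0, 0]
    - [1, 0.011, 0, 0, 0, 0, 0]
    - [1, 0.011, 0, 0, 0, 0, 0]

```text
clock: 22.72
position: [0.4488, 0.3138, 0.0552]
ee_rot: [0.072, 1.569, -0.071]
force: [-0.0, -0.7, -1.1]
width: 0.365
```

>>> step_arm:
  rows:
    - [-0.3, 0, 0, 0, 0, 0, 0]
    - [-0.3, 0, 0, 0, 0, 0, 0]
    - [-0.3, 0, 0, 0, 0, 0, 0]
    - [-0.3, 0, 0, 0, 0, 0, 0]
    - [-0.3, 0, 0, 0, 0, 0, 0]
    - [-0.3, 0, 0, 0, 0, 0, 0]

```text
clock: 23.22
position: [0.4486, 0.3138, 0.0551]
ee_rot: [0.072, 1.57, -0.071]
force: [-0.0, -0.6, 0.2]
width: 0.643
```

>>> step_arm:
  rows:
    - [-0.3, -0.03, 0, 0, 0, 0, 0]
    - [-0.3, -0.06, 0, 0, 0, 0, 0]
    - [-0.3, -0.11, 0, 0, 0, 0, 0]
    - [-0.3, -0.16, 0, 0, 0, 0, 0]
    - [-0.3, -0.2, 0, 0, 0, 0, 0]
    - [-1, -0.23, 0, 0, 0, 0, 0]
    - [-1, -0.23, 0, 0, 0, 0, 0]

```text
clock: 23.8
position: [0.4511, 0.3147, 0.2439]
ee_rot: [0.076, 1.564, -0.067]
force: [1.1, 0.2, 0.1]
width: 0.743
```

Run:
```python
from h import *
t=cam("top");save(t,"t13.png");P=pts(t)
print("blue",item(P,319,192,.12,.081));print("pot",item(P,398,248,.112,.076))
s=cam("scene");save(s,"s13.png",(270,100,400,210),5)
plan([.5424,-.155,.25],-110)
```

```text
blue (array([ 0.5424, -0.155 ,  0.1206]), ((0.5424381494522095, -0.1551937758922577), 0.016913823783397675), ((542.4347534179688, -154.9693603515625), (55.73530960083008, 55.88792419433594), 52.369110107421875), 305)
pot (array([ 0.4136, -0.3477,  0.1127]), ((0.41330865025520325, -0.3489924967288971), 0.017361389473080635), ((414.7528381347656, -344.77166748046875), (45.60857391357422, 52.56219482421875), 72.7231216430664), 183)
t 23.9 pos [0.4488 0.3141 0.2396] toolz yaw -5.2 tilt [-1.     0.002  0.001] q [-1.38  0.35  0.91  1.74 -0.29  1.2  -0.48] w 0.836 F [-0.3  0.2 -1.4]
shift [-0.014 -0.573  0.17 ] turn [ 1.747e+00 -1.000e-03 -2.000e-03] rows 14.6
```

View pics/t13.png

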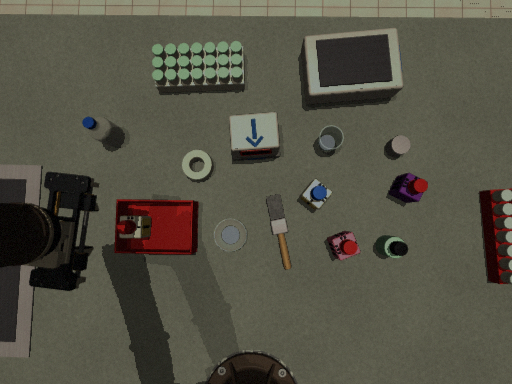

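View pics/s13.png

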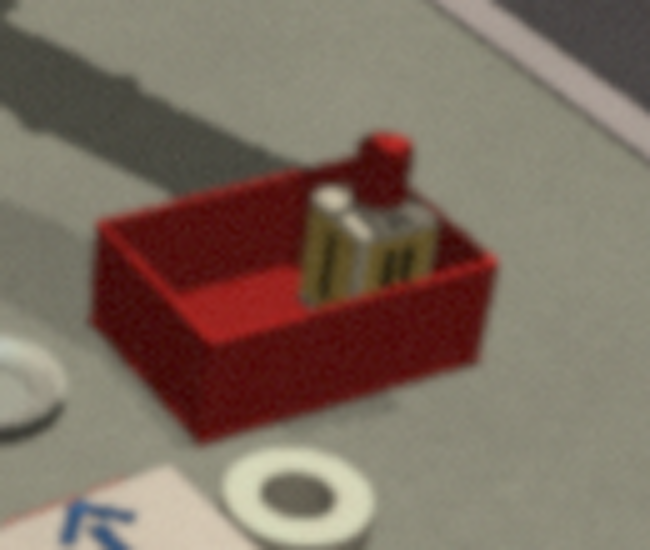

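The red bottle is upright in the box, at (135,227) in the top view. Blue is unchanged at (0.5424,-0.155), edges at 52°. Going to it with jaw yaw about -85.

>>> step_arm:
  rows:
    - [-1, 0, -0.05, 0.015, 0.1, 0, 0]
    - [-1, 0, -0.1, 0.03, 0.2, 0, 0]
    - [-1, 0, -0.15, 0.045, 0.3, 0, 0]
    - [-1, 0, -0.2, 0.06, 0.4, 0, 0]
    - [-1, 0, -0.25, 0.075, 0.5, 0, 0]
    - [-1, 0, -0.3, 0.09, 0.6, 0, 0]
    - [-1, 0, -0.35, 0.104, 0.7, 0, 0]
    - [-1, 0, -0.4, 0.119, 0.8, 0, 0]
    - [-1, 0, -0.45, 0.134, 0.9, 0, 0]
    - [-1, 0, -0.5, 0.149, 1, 0, 0]
    - [-1, 0, -0.55, 0.163, 1, 0, 0]
    - [-1, 0, -0.573, 0.17, 1, 0, 0]

```text
clock: 24.9
position: [0.5409, -0.1607, 0.2377]
ee_rot: [0.887, 1.382, -0.892]
force: [-0.8, -0.0, 0.4]
width: 1.003
```

Run:
```python
from h import *
plan([.5424,-.155,.17],-85)
```

```text
t 24.9 pos [ 0.5409 -0.1607  0.2377] toolz yaw -65.57 tilt [-1.    -0.003  0.001] q [-0.58  0.47  1.14  1.71 -0.45  1.25 -0.47] w 1.003 F [-0.8 -0.   0.4]
shift [ 0.085  0.005 -0.006] turn [0.324 0.002 0.002] rows 2.7
```

>>> step_arm:
  rows:
    - [-1, 0.04, 0, 0, 0.08, 0, 0]
    - [-1, 0.07, 0, 0, 0.16, 0, 0]
    - [-1, 0.07, 0, 0, 0.16, 0, 0]
    - [-1, 0.07, 0, 0, 0.16, 0, 0]
    - [-1, 0.07, 0, 0, 0.16, 0, 0]

```text
clock: 25.32
position: [0.5423, -0.1552, 0.1834]
ee_rot: [1.009, 1.324, -1.01]
force: [-0.6, -0.2, 0.4]
width: 1.002
```

Run:
```python
from h import *
plan([.5424,-.155,.052],-75)
d=wcam();save(d,"w14.png")
```

```text
t 25.32 pos [ 0.5423 -0.1552  0.1834] toolz yaw -74.66 tilt [-1.    -0.001  0.001] q [-0.57  0.54  1.14  1.79 -0.53  1.16 -0.56] w 1.002 F [-0.6 -0.2  0.4]
shift [ 0.164  0.    -0.   ] turn [0.006 0.001 0.001] rows 3.2
```

View pics/w14.png

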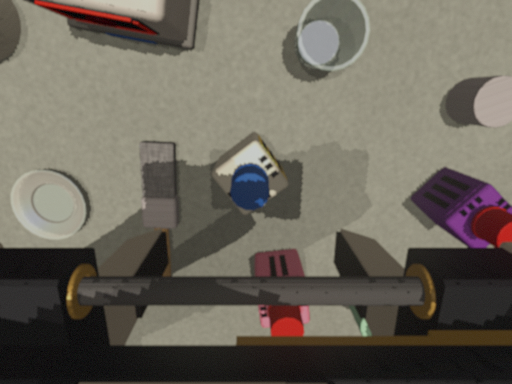

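The blue cap at (250,185) is centred between the fingers. The brush at (160,190) and the others lie outside the finger path. Descending.

>>> step_arm:
  rows:
    - [-1, 0.04, 0, 0, 0, 0, 0]
    - [-1, 0.08, 0, 0, 0, 0, 0]
    - [-1, 0.11, 0, 0, 0, 0, 0]
    - [-1, 0.13, 0, 0, 0, 0, 0]
    - [-1, 0.15, 0, 0, 0, 0, 0]
    - [-1, 0.166, 0, 0, 0, 0, 0]
    - [-1, 0.166, 0, 0, 0, 0, 0]
    - [-1, 0.166, 0, 0, 0, 0, 0]

```text
clock: 26.03
position: [0.5427, -0.1551, 0.0508]
ee_rot: [1.011, 1.323, -1.011]
force: [0.2, 0.1, 0.3]
width: 0.997
```

>>> step_arm:
  rows:
    - [1, 0, 0, 0, 0, 0, 0]
    - [1, 0, 0, 0, 0, 0, 0]
    - [1, 0, 0, 0, 0, 0, 0]
    - [1, 0, 0, 0, 0, 0, 0]
    - [1, 0, 0, 0, 0, 0, 0]
    - [1, 0, 0, 0, 0, 0, 0]
    - [1, 0, 0, 0, 0, 0, 0]
    - [1, 0, 0, 0, 0, 0, 0]
    - [1, 0, 0, 0, 0, 0, 0]
    - [1, 0, 0, 0, 0, 0, 0]
    - [1, 0, 0, 0, 0, 0, 0]
    - [1, 0, 0, 0, 0, 0, 0]

```text
clock: 27.03
position: [0.5422, -0.155, 0.0502]
ee_rot: [1.012, 1.323, -1.012]
force: [-0.7, 0.1, -1.9]
width: 0.367
```

Run:
```python
from h import *
plan([.5424,-.155,.052],-75)
```

```text
t 27.03 pos [ 0.5422 -0.155   0.0502] toolz yaw -74.82 tilt [-1. -0. -0.] q [-0.45  0.68  0.98  1.93 -0.71  0.92 -0.42] w 0.367 F [-0.7  0.1 -1.9]
shift [-0.002  0.     0.   ] turn [ 0.003 -0.     0.   ] rows 0.0
```

Gripped. Lifting, then turning while moving.

>>> step_arm:
  rows:
    - [1, -0.04, 0, 0, 0, 0, 0]
    - [1, -0.08, 0, 0, 0, 0, 0]
    - [1, -0.12, 0, 0, 0, 0, 0]
    - [1, -0.16, 0, 0, -0.1, 0, 0]
    - [1, -0.2, 0, 0, -0.2, 0, 0]
    - [1, -0.21, 0, 0, -0.3, 0, 0]
    - [1, -0.21, 0, 0, -0.4, 0, 0]
    - [1, -0.21, 0, 0, -0.5, 0, 0]
    - [1, -0.21, 0, 0, -0.6, 0, 0]
    - [1, -0.21, 0, 0, -0.7, 0, 0]
    - [1, -0.21, 0, 0, -0.8, 0, 0]
    - [1, -0.21, 0, 0, -0.8, 0, 0]

```text
clock: 28.03
position: [0.5419, -0.1552, 0.2182]
ee_rot: [0.364, 1.54, -0.363]
force: [0.9, 0.1, -1.3]
width: 0.364
```

Run:
```python
from h import *
plan([.5798,-.0052,.215],40)
```

```text
t 28.03 pos [ 0.5419 -0.1552  0.2182] toolz yaw -26.56 tilt [-1.  0. -0.] q [-0.47  0.41  0.93  1.74 -0.35  1.17  0.1 ] w 0.364 F [ 0.9  0.1 -1.3]
shift [ 0.004  0.189 -0.041] turn [-1.109e+00 -0.000e+00 -1.000e-03] rows 9.3
```

>>> step_arm:
  rows:
    - [1, 0, 0.03, -0.007, -0.1, 0, 0]
    - [1, 0, 0.06, -0.013, -0.2, 0, 0]
    - [1, 0, 0.09, -0.02, -0.3, 0, 0]
    - [1, 0, 0.12, -0.026, -0.4, 0, 0]
    - [1, 0, 0.15, -0.033, -0.5, 0, 0]
    - [1, 0, 0.189, -0.041, -0.6, 0, 0]
    - [1, 0, 0.189, -0.041, -0.7, 0, 0]
    - [1, 0, 0.189, -0.041, -0.8, 0, 0]
    - [1, 0, 0.189, -0.041, -0.9, 0, 0]
    - [1, 0, 0.189, -0.041, -1, 0, 0]
    - [1, 0, 0.189, -0.041, -1, 0, 0]

```text
clock: 28.95
position: [0.5809, -0.0056, 0.218]
ee_rot: [-0.454, 1.523, 0.455]
force: [-0.1, 0.0, -1.3]
width: 0.36
```

>>> step_arm:
  rows:
    - [1, 0, 0, 0, -0.1, 0, 0]
    - [1, 0, 0, 0, -0.2, 0, 0]
    - [1, 0, 0, 0, -0.3, 0, 0]
    - [1, 0, 0, 0, -0.4, 0, 0]
    - [1, 0, 0, 0, -0.5, 0, 0]
    - [1, 0, 0, 0, -0.6, 0, 0]
    - [1, 0, 0, 0, -0.7, 0, 0]
    - [1, 0, 0, 0, -0.8, 0, 0]
    - [1, 0, 0, 0, -0.9, 0, 0]
    - [1, 0, 0, 0, -1, 0, 0]
    - [1, 0, 0, 0, -1, 0, 0]

```text
clock: 29.87
position: [0.581, -0.0057, 0.2179]
ee_rot: [-1.249, 1.184, 1.249]
force: [-0.1, -0.6, -2.2]
width: 0.365
```

Run:
```python
from h import *
plan([.5798,-.0052,.088],148.5)
```

```text
t 29.87 pos [ 0.581  -0.0057  0.2179] toolz yaw 93.1 tilt [-1.     0.001  0.   ] q [-0.38  0.35  0.4   1.67 -0.15  1.15  1.69] w 0.365 F [-0.1 -0.6 -2.2]
shift [0.162 0.001 0.001] turn [-0.923  0.    -0.001] rows 7.7
```

>>> step_arm:
  rows:
    - [1, 0, 0, 0, -0.1, 0, 0]
    - [1, 0, 0, 0, -0.2, 0, 0]
    - [1, 0, 0, 0, -0.3, 0, 0]
    - [1, 0, 0, 0, -0.4, 0, 0]
    - [1, 0, 0, 0, -0.5, 0, 0]
    - [1, 0, 0, 0, -0.6, 0, 0]
    - [1, 0, 0, 0, -0.6, 0, 0]

```text
clock: 30.45
position: [0.581, -0.0057, 0.218]
ee_rot: [-1.69, 0.806, 1.691]
force: [0.7, 0.2, -1.9]
width: 0.364
```

Run:
```python
from h import *
plan([.5798,-.0052,.088],148.5)
```

```text
t 30.45 pos [ 0.581  -0.0057  0.218 ] toolz yaw 129.01 tilt [-1.  0.  0.] q [-0.28  0.34  0.27  1.66 -0.1   1.15  2.27] w 0.364 F [ 0.7  0.2 -1.9]
shift [0.162 0.001 0.001] turn [-0.325  0.001 -0.   ] rows 3.1
```

>>> step_arm:
  rows:
    - [1, 0.02, 0, 0, -0.1, 0, 0]
    - [1, 0.05, 0, 0, -0.2, 0, 0]
    - [1, 0.09, 0, 0, -0.26, 0, 0]
    - [1, 0.12, 0, 0, -0.26, 0, 0]
    - [1, 0.15, 0, 0, -0.26, 0, 0]
    - [1, 0.162, 0, 0, -0.26, 0, 0]
    - [1, 0.162, 0, 0, -0.26, 0, 0]
    - [1, 0.162, 0, 0, -0.26, 0, 0]

```text
clock: 31.12
position: [0.5814, -0.0055, 0.089]
ee_rot: [-1.868, 0.597, 1.868]
force: [0.6, 0.6, -1.7]
width: 0.366
```

Run:
```python
from h import *
plan([.5798,-.0052,.088],148.5)
s=cam("scene");save(s,"s15.png",(220,120,360,280),4)
d=wcam();save(d,"w15.png")
```

```text
t 31.12 pos [ 0.5814 -0.0055  0.089 ] toolz yaw 144.56 tilt [-1.  0.  0.] q [-0.22  0.47  0.19  1.81 -0.11  0.87  2.55] w 0.366 F [ 0.6  0.6 -1.7]
shift [0.001 0.001 0.002] turn [-0.066  0.    -0.   ] rows 0.6
```

View pics/s15.png

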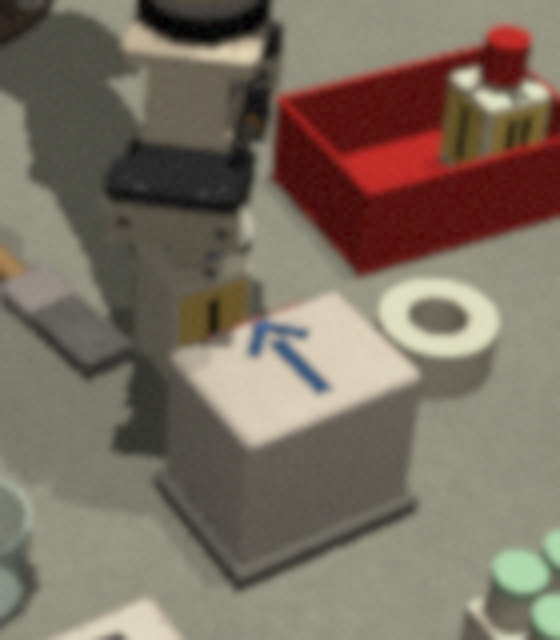

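View pics/w15.png

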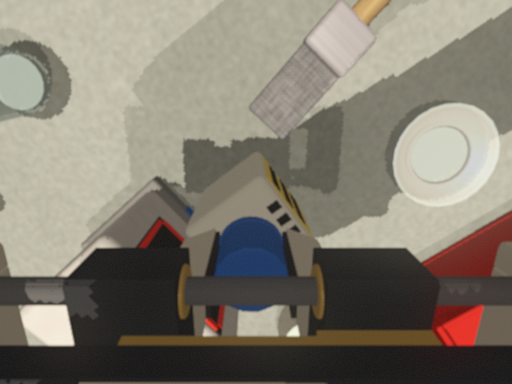

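The blue bottle's one-bar panel at scene crop (213,312) faces the window. Hold, then turn to panel 2.

>>> step_arm:
  rows:
    - [1, 0, 0, 0, -0.03, 0, 0]
    - [1, 0, 0, 0, -0.03, 0, 0]
    - [1, 0, 0, 0, -0.03, 0, 0]
    - [1, 0, 0, 0, -0.03, 0, 0]
    - [1, 0, 0, 0, -0.03, 0, 0]
    - [1, 0, 0, 0, -0.03, 0, 0]
    - [1, 0, 0, 0, -0.03, 0, 0]
    - [1, 0, 0, 0, -0.03, 0, 0]

```text
clock: 31.88
position: [0.5812, -0.0054, 0.0887]
ee_rot: [-1.89, 0.568, 1.89]
force: [-0.1, -0.1, -2.4]
width: 0.366
```

>>> step_arm:
  rows:
    - [1, 0, 0, 0, 0.1, 0, 0]
    - [1, 0, 0, 0, 0.2, 0, 0]
    - [1, 0, 0, 0, 0.3, 0, 0]
    - [1, 0, 0, 0, 0.4, 0, 0]
    - [1, 0, 0, 0, 0.5, 0, 0]
    - [1, 0, 0, 0, 0.6, 0, 0]
    - [1, 0, 0, 0, 0.7, 0, 0]
    - [1, 0, 0, 0, 0.73, 0, 0]
    - [1, 0, 0, 0, 0.73, 0, 0]

```text
clock: 32.63
position: [0.5811, -0.0052, 0.0885]
ee_rot: [-1.371, 1.096, 1.371]
force: [-0.1, -0.2, -2.0]
width: 0.363
```

>>> step_arm:
  rows:
    - [1, 0, 0, 0, 0.1, 0, 0]
    - [1, 0, 0, 0, 0.2, 0, 0]
    - [1, 0, 0, 0, 0.3, 0, 0]
    - [1, 0, 0, 0, 0.4, 0, 0]
    - [1, 0, 0, 0, 0.5, 0, 0]
    - [1, 0, 0, 0, 0.6, 0, 0]
    - [1, 0, 0, 0, 0.7, 0, 0]
    - [1, 0, 0, 0, 0.73, 0, 0]
    - [1, 0, 0, 0, 0.73, 0, 0]

```text
clock: 33.38
position: [0.5811, -0.0052, 0.0885]
ee_rot: [-0.802, 1.418, 0.802]
force: [0.2, -0.2, -2.0]
width: 0.363
```

Run:
```python
from h import *
plan([.5798,-.0052,.088],58.5)
s=cam("scene");save(s,"s16.png",(220,120,360,280),4)
```

```text
t 33.38 pos [ 0.5811 -0.0052  0.0885] toolz yaw 59.0 tilt [-1.  0. -0.] q [-0.49  0.52  0.59  1.84 -0.36  0.89  1.29] w 0.363 F [ 0.2 -0.2 -2. ]
shift [ 0.001  0.001 -0.001] turn [ 0.008 -0.    -0.   ] rows 0.1
```

View pics/s16.png

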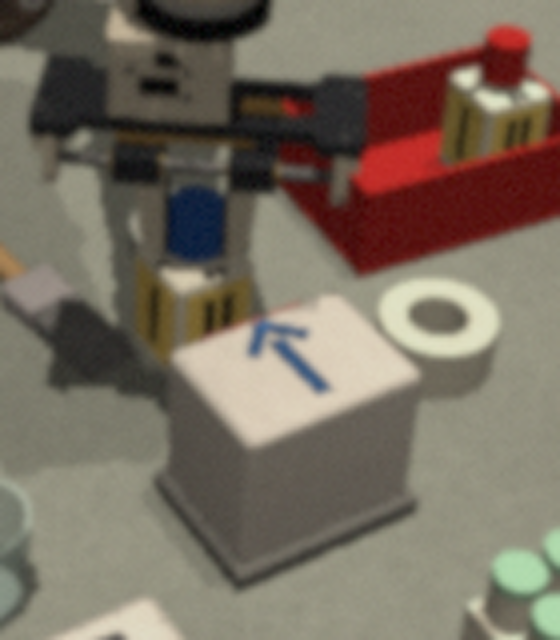

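The two-bar panel at crop (218,308) faces the window. Hold, then panel 3.

>>> step_arm:
  rows:
    - [1, 0, 0, 0, 0, 0, 0]
    - [1, 0, 0, 0, 0, 0, 0]
    - [1, 0, 0, 0, 0, 0, 0]
    - [1, 0, 0, 0, 0, 0, 0]
    - [1, 0, 0, 0, 0, 0, 0]
    - [1, 0, 0, 0, 0, 0, 0]
    - [1, 0, 0, 0, 0, 0, 0]

```text
clock: 34.02
position: [0.5812, -0.0054, 0.0886]
ee_rot: [-0.802, 1.418, 0.802]
force: [1.4, 0.3, -2.1]
width: 0.364
```

>>> step_arm:
  rows:
    - [1, 0, 0, 0, 0.1, 0, 0]
    - [1, 0, 0, 0, 0.2, 0, 0]
    - [1, 0, 0, 0, 0.3, 0, 0]
    - [1, 0, 0, 0, 0.4, 0, 0]
    - [1, 0, 0, 0, 0.5, 0, 0]
    - [1, 0, 0, 0, 0.6, 0, 0]
    - [1, 0, 0, 0, 0.7, 0, 0]
    - [1, 0, 0, 0, 0.75, 0, 0]
    - [1, 0, 0, 0, 0.75, 0, 0]

```text
clock: 34.77
position: [0.5812, -0.0052, 0.0885]
ee_rot: [-0.19, 1.563, 0.19]
force: [-0.9, 0.2, -2.3]
width: 0.364
```

>>> step_arm:
  rows:
    - [1, 0, 0, 0, 0.1, 0, 0]
    - [1, 0, 0, 0, 0.2, 0, 0]
    - [1, 0, 0, 0, 0.3, 0, 0]
    - [1, 0, 0, 0, 0.4, 0, 0]
    - [1, 0, 0, 0, 0.5, 0, 0]
    - [1, 0, 0, 0, 0.6, 0, 0]
    - [1, 0, 0, 0, 0.7, 0, 0]
    - [1, 0, 0, 0, 0.75, 0, 0]
    - [1, 0, 0, 0, 0.75, 0, 0]

```text
clock: 35.52
position: [0.5812, -0.0052, 0.0884]
ee_rot: [0.424, 1.529, -0.425]
force: [-0.0, -0.7, -2.3]
width: 0.365
```

Run:
```python
from h import *
plan([.5798,-.0052,.088],-31.5)
s=cam("scene");save(s,"s17.png",(220,120,360,280),4)
```

```text
t 35.52 pos [ 0.5812 -0.0052  0.0884] toolz yaw -31.02 tilt [-1. -0. -0.] q [-0.74  0.66  1.02  1.86 -0.67  1.01  0.03] w 0.365 F [-0.  -0.7 -2.3]
shift [ 0.001 -0.001 -0.001] turn [ 0.008 -0.     0.   ] rows 0.1
```

View pics/s17.png

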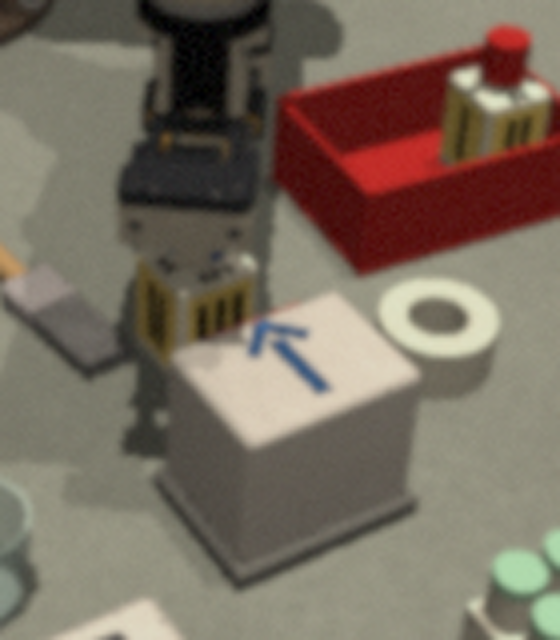

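The three-bar panel at crop (220,308) faces the window. Hold, lift, carry to the box.

>>> step_arm:
  rows:
    - [1, 0, 0, 0, 0, 0, 0]
    - [1, 0, 0, 0, 0, 0, 0]
    - [1, 0, 0, 0, 0, 0, 0]
    - [1, 0, 0, 0, 0, 0, 0]
    - [1, 0, 0, 0, 0, 0, 0]
    - [1, 0, 0, 0, 0, 0, 0]
    - [1, 0, 0, 0, 0, 0, 0]
    - [1, -0.04, 0, 0, 0, 0, 0]
    - [1, -0.08, 0, 0, 0, 0, 0]
    - [1, -0.12, 0, 0, 0, 0, 0]
    - [1, -0.16, 0, 0, 0, 0, 0]
    - [1, -0.17, 0, 0, 0, 0, 0]

```text
clock: 36.57
position: [0.5832, -0.0066, 0.2294]
ee_rot: [0.425, 1.523, -0.423]
force: [0.7, -0.9, -1.1]
width: 0.365
```

Run:
```python
from h import *
plan([.45,.193,.22],-36.7)
```

```text
t 36.57 pos [ 0.5832 -0.0066  0.2294] toolz yaw -31.05 tilt [-1.     0.003  0.005] q [-0.83  0.53  1.16  1.69 -0.51  1.26 -0.1 ] w 0.365 F [ 0.7 -0.9 -1.1]
shift [ 0.011  0.128 -0.271] turn [ 0.094  0.005 -0.003] rows 5.8
```

>>> step_arm:
  rows:
    - [1, 0, 0.018, -0.039, 0.03, 0, 0]
    - [1, 0, 0.036, -0.077, 0.06, 0, 0]
    - [1, 0, 0.055, -0.116, 0.09, 0, 0]
    - [1, 0, 0.073, -0.155, 0.094, 0, 0]
    - [1, 0, 0.091, -0.194, 0.094, 0, 0]
    - [1, 0, 0.11, -0.232, 0.094, 0, 0]
    - [1, 0, 0.127, -0.27, 0.094, 0, 0]
    - [1, 0.05, 0.127, -0.27, 0.094, 0, 0]
    - [1, 0.08, 0.127, -0.27, 0.094, 0, 0]
    - [1, 0.08, 0.127, -0.27, 0.094, 0, 0]
    - [1, 0.08, 0.127, -0.27, 0.094, 0, 0]

```text
clock: 37.48
position: [0.4477, 0.1922, 0.1603]
ee_rot: [0.5, 1.513, -0.504]
force: [0.3, -0.9, -0.7]
width: 0.369
```

Run:
```python
from h import *
plan([.45,.194,.0552],-36.7)
s=cam("scene");save(s,"s18.png",(260,60,400,200),5)
```

```text
t 37.48 pos [0.4477 0.1922 0.1603] toolz yaw -36.72 tilt [-1.    -0.002 -0.   ] q [-1.38  0.42  1.19  2.   -0.46  1.03 -0.62] w 0.369 F [ 0.3 -0.9 -0.7]
shift [0.131 0.004 0.001] turn [-0.    -0.     0.002] rows 2.5
```

View pics/s18.png

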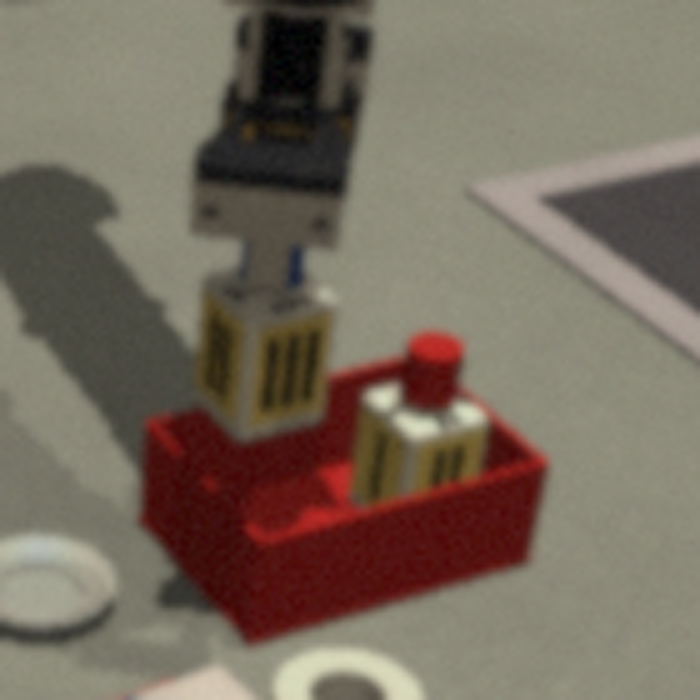

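>>> step_arm:
  rows:
    - [1, 0.02, 0.002, 0.001, 0, 0, 0]
    - [1, 0.04, 0.003, 0.001, 0, 0, 0]
    - [1, 0.06, 0.003, 0.001, 0, 0, 0]
    - [1, 0.08, 0.003, 0.001, 0, 0, 0]
    - [1, 0.1, 0.003, 0.001, 0, 0, 0]
    - [1, 0.11, 0.003, 0.001, 0, 0, 0]
    - [1, 0.117, 0.003, 0.001, 0, 0, 0]
    - [1, 0.117, 0.003, 0.001, 0, 0, 0]
    - [1, 0.117, 0.003, 0.001, 0, 0, 0]

```text
clock: 38.28
position: [0.4514, 0.1943, 0.0679]
ee_rot: [0.502, 1.511, -0.501]
force: [0.9, -0.7, -1.7]
width: 0.367
```

Run:
```python
from h import *
plan([.45,.193,.0552],-36.7)
```

```text
t 38.28 pos [0.4514 0.1943 0.0679] toolz yaw -36.7 tilt [-1.     0.001  0.001] q [-1.23  0.55  1.02  2.09 -0.63  0.85 -0.48] w 0.367 F [ 0.9 -0.7 -1.7]
shift [ 0.016 -0.002 -0.   ] turn [-0.     0.001 -0.001] rows 0.3
```

>>> step_arm:
  rows:
    - [1, 0.005, -0.001, 0, 0, 0, 0]
    - [1, 0.01, -0.001, 0, 0, 0, 0]
    - [1, 0.014, -0.001, 0, 0, 0, 0]
    - [1, 0.016, -0.001, 0, 0, 0, 0]
    - [1, 0.016, -0.001, 0, 0, 0, 0]
    - [1, 0.016, -0.001, 0, 0, 0, 0]

```text
clock: 38.78
position: [0.4502, 0.1943, 0.0549]
ee_rot: [0.502, 1.513, -0.5]
force: [-3.5, 1.3, 11.9]
width: 0.369
```

>>> step_arm:
  rows:
    - [-0.3, 0, 0, 0, 0, 0, 0]
    - [-0.3, 0, 0, 0, 0, 0, 0]
    - [-0.3, 0, 0, 0, 0, 0, 0]
    - [-0.3, 0, 0, 0, 0, 0, 0]
    - [-0.3, 0, 0, 0, 0, 0, 0]
    - [-0.3, 0, 0, 0, 0, 0, 0]

```text
clock: 39.28
position: [0.45, 0.1938, 0.0542]
ee_rot: [0.501, 1.512, -0.501]
force: [-0.3, 0.2, -0.6]
width: 0.648
```

>>> step_arm:
  rows:
    - [-0.3, -0.03, 0, 0, 0, 0, 0]
    - [-0.3, -0.06, 0, 0, 0, 0, 0]
    - [-0.3, -0.11, 0, 0, 0, 0, 0]
    - [-0.3, -0.16, 0, 0, 0, 0, 0]
    - [-0.3, -0.2, 0, 0, 0, 0, 0]
    - [-1, -0.23, 0, 0, 0, 0, 0]
    - [-1, -0.23, 0, 0, 0, 0, 0]
    - [-1, -0.23, 0, 0, 0, 0, 0]

```text
clock: 39.95
position: [0.4506, 0.1944, 0.2391]
ee_rot: [0.502, 1.512, -0.498]
force: [-0.5, -0.1, -0.5]
width: 0.818
```

Run:
```python
from h import *
t=cam("top");save(t,"t19.png",(60,150,512,300),1.7);P=pts(t)
print("pot",item(P,398,248,.112,.076))
s=cam("scene");save(s,"s19.png",(270,100,400,210),4)
plan([.4137,-.348,.22],0)
```

```text
pot (array([ 0.4137, -0.3477,  0.1125]), ((0.4135788083076477, -0.3490801751613617), 0.01715603470802307), ((414.7120361328125, -344.7597961425781), (44.954532623291016, 52.65622329711914), 74.12947845458984), 184)
t 40.05 pos [0.4493 0.1939 0.2374] toolz yaw -36.64 tilt [-1.    -0.001 -0.001] q [-1.47  0.32  1.26  1.88 -0.33  1.18 -0.74] w 0.906 F [-0.3 -0.1 -0.5]
shift [ 0.022 -0.57   0.368] turn [-0.611 -0.001  0.   ] rows 13.0
```

View pics/t19.png

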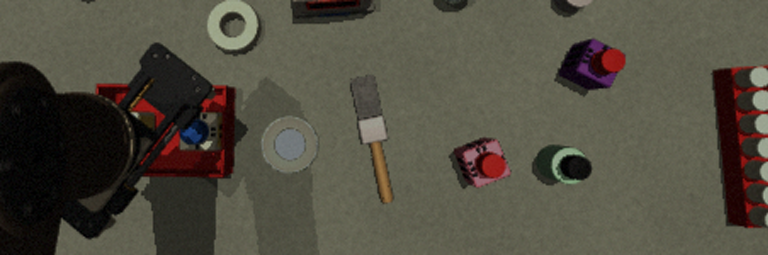

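View pics/s19.png

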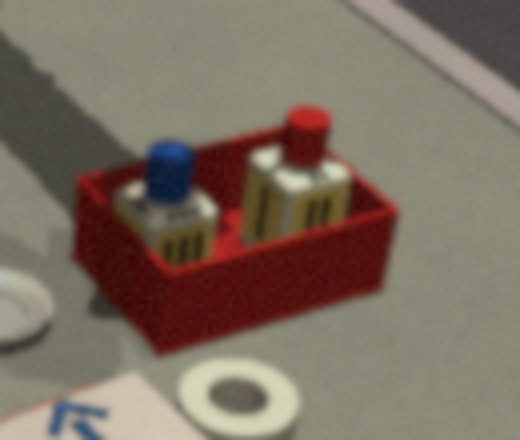

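Both bottles stand upright in the box: blue cap at crop (170,165), red at (307,130). The only pot is at top (396,247). Going for it with jaws along x.

>>> step_arm:
  rows:
    - [-1, 0, -0.02, 0.01, -0.08, 0, 0]
    - [-1, 0, -0.06, 0.04, -0.16, 0, 0]
    - [-1, 0, -0.1, 0.065, -0.24, 0, 0]
    - [-1, 0, -0.14, 0.09, -0.32, 0, 0]
    - [-1, 0, -0.18, 0.116, -0.4, 0, 0]
    - [-1, 0, -0.22, 0.142, -0.48, 0, 0]
    - [-1, 0, -0.26, 0.168, -0.56, 0, 0]
    - [-1, 0, -0.3, 0.194, -0.611, 0, 0]
    - [-1, 0, -0.34, 0.22, -0.611, 0, 0]
    - [-1, 0, -0.38, 0.245, -0.611, 0, 0]
    - [-1, 0, -0.42, 0.271, -0.611, 0, 0]
    - [-1, 0, -0.46, 0.297, -0.611, 0, 0]

```text
clock: 41.05
position: [0.4198, -0.2444, 0.2367]
ee_rot: [0.0, 1.573, 0.001]
force: [1.2, 0.6, -0.7]
width: 1.004
```

Run:
```python
from h import *
plan([.4137,-.3485,.19],0)
```

```text
t 41.05 pos [ 0.4198 -0.2444  0.2367] toolz yaw 0.02 tilt [-1.     0.001 -0.002] q [-0.51  0.28  1.18  1.89 -0.28  1.16  0.77] w 1.004 F [ 1.2  0.6 -0.7]
shift [ 0.058 -0.13  -0.008] turn [ 0.    -0.002 -0.001] rows 2.7
```

>>> step_arm:
  rows:
    - [-1, 0, -0.05, -0.003, 0, 0, 0]
    - [-1, 0, -0.1, -0.006, 0, 0, 0]
    - [-1, 0.03, -0.13, -0.008, 0, 0, 0]
    - [-1, 0.06, -0.13, -0.008, 0, 0, 0]
    - [-1, 0.06, -0.13, -0.008, 0, 0, 0]
    - [-1, 0.06, -0.13, -0.008, 0, 0, 0]
    - [-1, 0.06, -0.13, -0.008, 0, 0, 0]

```text
clock: 41.63
position: [0.4146, -0.3466, 0.1903]
ee_rot: [0.0, 1.572, 0.001]
force: [-0.3, -0.7, 0.5]
width: 0.999
```

Run:
```python
from h import *
plan([.4137,-.3485,.044],0)
d=wcam();save(d,"w20.png")
for uv in [(251,185),(251,190)]: print(wcap(d,*uv,.112))
```

```text
t 41.63 pos [ 0.4146 -0.3466  0.1903] toolz yaw 0.03 tilt [-1.     0.001 -0.001] q [-0.15  0.44  1.06  1.84 -0.43  1.12  1.06] w 0.999 F [-0.3 -0.7  0.5]
shift [ 0.183 -0.003 -0.001] turn [ 0.001 -0.001 -0.001] rows 3.5
(array([ 0.414 , -0.3417,  0.1129]), ((0.41303551197052, -0.3458133935928345), 0.017045624554157257), array([ 0.4129, -0.3449,  0.1111]))
(array([ 0.414 , -0.347 ,  0.1107]), ((0.41303551197052, -0.3458133935928345), 0.017045624554157257), array([ 0.4129, -0.3449,  0.1111]))
```

View pics/w20.png

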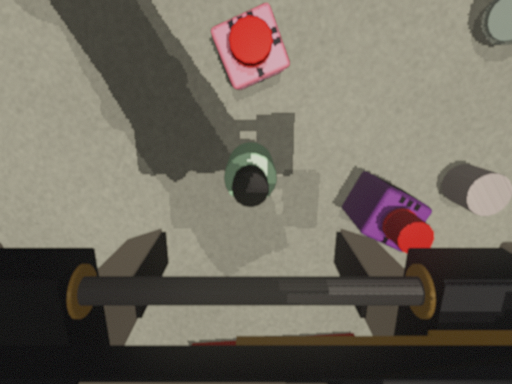

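The pot's black cap at (250,185) is centred between the fingers. Descend and grip.

>>> step_arm:
  rows:
    - [-1, 0.04, -0.001, -0.001, 0, 0, 0]
    - [-1, 0.08, -0.001, -0.001, 0, 0, 0]
    - [-1, 0.12, -0.001, -0.001, 0, 0, 0]
    - [-1, 0.15, -0.001, -0.001, 0, 0, 0]
    - [-1, 0.17, -0.001, -0.001, 0, 0, 0]
    - [-1, 0.183, -0.001, -0.001, 0, 0, 0]
    - [-1, 0.183, -0.001, -0.001, 0, 0, 0]
    - [-1, 0.183, -0.001, -0.001, 0, 0, 0]

```text
clock: 42.35
position: [0.4145, -0.348, 0.0447]
ee_rot: [-0.001, 1.57, 0.001]
force: [-0.2, 0.1, 0.7]
width: 1.002
```

>>> step_arm:
  rows:
    - [1, 0, 0, 0, 0, 0, 0]
    - [1, 0, 0, 0, 0, 0, 0]
    - [1, 0, 0, 0, 0, 0, 0]
    - [1, 0, 0, 0, 0, 0, 0]
    - [1, 0, 0, 0, 0, 0, 0]
    - [1, 0, 0, 0, 0, 0, 0]
    - [1, 0, 0, 0, 0, 0, 0]
    - [1, 0, 0, 0, 0, 0, 0]
    - [1, 0, 0, 0, 0, 0, 0]
    - [1, 0, 0, 0, 0, 0, 0]
    - [1, 0, 0, 0, 0, 0, 0]
    - [1, 0, 0, 0, 0, 0, 0]

```text
clock: 43.35
position: [0.4138, -0.3481, 0.0438]
ee_rot: [-0.0, 1.571, 0.0]
force: [-0.1, 0.1, -0.3]
width: 0.365
```

>>> step_arm:
  rows:
    - [1, -0.04, 0, 0, 0, 0, 0]
    - [1, -0.08, 0, 0, 0, 0, 0]
    - [1, -0.12, 0, 0, 0, 0, 0]
    - [1, -0.16, 0, 0, 0, 0, 0]
    - [1, -0.2, 0, 0, 0, 0, 0]
    - [1, -0.24, 0, 0, 0, 0, 0]
    - [1, -0.24, 0, 0, 0, 0, 0]
    - [1, -0.24, 0, 0, 0, 0, 0]

```text
clock: 44.02
position: [0.4143, -0.3486, 0.237]
ee_rot: [-0.001, 1.568, -0.0]
force: [0.4, 0.3, -2.7]
width: 0.362
```

Run:
```python
from h import *
plan([.45,.253,.24],0)
t=cam("top");save(t,"t21.png",(90,180,220,270),5);P=pts(t)
print("red",item(P,126,228,.125,.086));print("blue",item(P,177,228,.125,.086))
```

```text
t 44.02 pos [ 0.4143 -0.3486  0.237 ] toolz yaw 0.02 tilt [-1.    -0.001  0.003] q [-0.18  0.39  1.1   1.77 -0.38  1.21  1.02] w 0.362 F [ 0.4  0.3 -2.7]
shift [-0.004  0.752  0.045] turn [0.    0.003 0.001] rows 14.5
red (array([0.4484, 0.3093, 0.1251]), ((0.44824129343032837, 0.31031981110572815), 0.016988178715109825), ((448.4717712402344, 309.20770263671875), (56.346519470214844, 55.887855529785156), 89.17261505126953), 279)
blue (array([0.4496, 0.1927, 0.1251]), ((0.44972139596939087, 0.19343896210193634), 0.016715412959456444), ((449.6482238769531, 193.2146759033203), (55.6179313659668, 55.87144470214844), 89.65303802490234), 287)
```

View pics/t21.png

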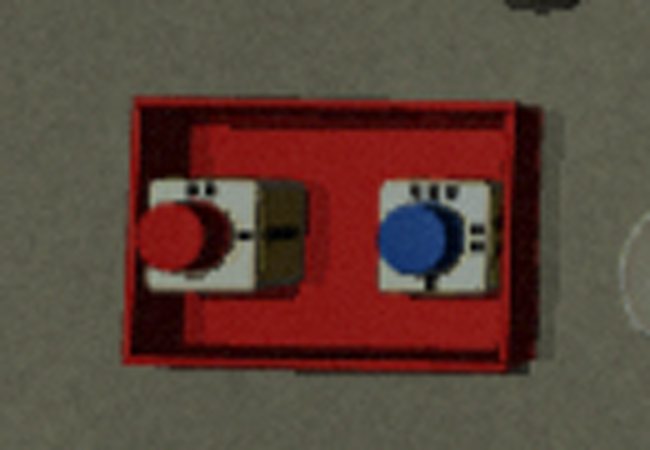

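>>> step_arm:
  rows:
    - [1, 0, 0.03, 0, 0, 0, 0]
    - [1, 0, 0.07, 0.005, 0, 0, 0]
    - [1, 0, 0.12, 0.007, 0, 0, 0]
    - [1, 0, 0.17, 0.01, 0, 0, 0]
    - [1, 0, 0.22, 0.013, 0, 0, 0]
    - [1, 0, 0.27, 0.016, 0, 0, 0]
    - [1, 0, 0.32, 0.02, 0, 0, 0]
    - [1, 0, 0.37, 0.022, 0, 0, 0]
    - [1, 0, 0.42, 0.025, 0, 0, 0]
    - [1, 0, 0.47, 0.028, 0, 0, 0]
    - [1, 0, 0.49, 0.03, 0, 0, 0]
    - [1, 0, 0.5, 0.03, 0, 0, 0]

```text
clock: 45.07
position: [0.4366, 0.0555, 0.2346]
ee_rot: [-0.005, 1.573, 0.004]
force: [0.6, -0.3, -3.0]
width: 0.362
```

>>> step_arm:
  rows:
    - [1, 0, 0, 0, 0, 0, 0]
    - [1, 0, 0, 0, 0, 0, 0]

```text
clock: 45.23
position: [0.4371, 0.0506, 0.2352]
ee_rot: [-0.0, 1.572, -0.002]
force: [-0.8, -0.8, -3.0]
width: 0.365
```

Run:
```python
from h import *
plan([.45,.253,.24],0)
d=wcam();save(d,"w22.png")
```

```text
t 45.23 pos [0.4371 0.0506 0.2352] toolz yaw -0.05 tilt [-1.    -0.001 -0.001] q [-1.28  0.11  1.19  1.99 -0.11  1.12 -0.05] w 0.365 F [-0.8 -0.8 -3. ]
shift [-0.006  0.253  0.016] turn [-0.001 -0.001  0.001] rows 4.9
```

View pics/w22.png

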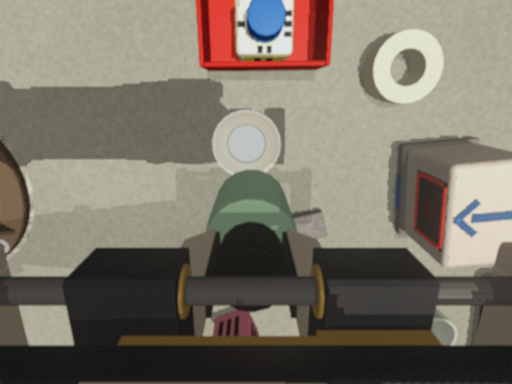

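>>> step_arm:
  rows:
    - [1, 0, 0.04, 0.005, 0, 0, 0]
    - [1, 0, 0.08, 0.01, 0, 0, 0]
    - [1, 0, 0.11, 0.016, 0, 0, 0]
    - [1, 0, 0.12, 0.016, 0, 0, 0]
    - [1, 0, 0.12, 0.016, 0, 0, 0]
    - [1, 0, 0.12, 0.016, 0, 0, 0]
    - [1, 0, 0.12, 0.016, 0, 0, 0]

```text
clock: 45.87
position: [0.4506, 0.1454, 0.2359]
ee_rot: [0.002, 1.571, -0.003]
force: [-0.1, 0.1, -2.3]
width: 0.365
```

Run:
```python
from h import *
plan([.45,.253,.24],0)
d=wcam();save(d,"w23.png");P=pts(d)
m=(abs(P[...,2]-.085)<.006)&(P[...,1]>.1)
q=P[m]
for n,a,b in(("blue",.15,.25),("red",.25,.36)):
    k=q[(q[:,1]>a)&(q[:,1]<b)&(q[:,0]>.41)&(q[:,0]<.49)];print(n,len(k),cv2.minAreaRect(k[:,:2].astype(np.float32)*1000))
k=P[(abs(P[...,2]-.074)<.005)&(P[...,1]>.14)&(P[...,1]<.37)&(d["pixels"][...,0]>2.*d["pixels"][...,1])]
print("crate",cv2.minAreaRect(k[:,:2].astype(np.float32)*1000))
```

```text
t 45.87 pos [0.4506 0.1454 0.2359] toolz yaw -0.19 tilt [-1. -0. -0.] q [-1.35  0.22  1.13  1.92 -0.21  1.14 -0.14] w 0.365 F [-0.1  0.1 -2.3]
shift [-0.005  0.134 -0.001] turn [-0.003 -0.     0.   ] rows 2.6
blue 1686 ((449.3187561035156, 197.3667755126953), (54.56624984741211, 56.275962829589844), 89.76962280273438)
red 1313 ((447.41009521484375, 299.2365417480469), (27.652734756469727, 55.67093276977539), 89.33726501464844)
crate ((449.43695068359375, 237.62667846679688), (134.80276489257812, 155.68490600585938), 0.23177820444107056)
```

View pics/w23.png

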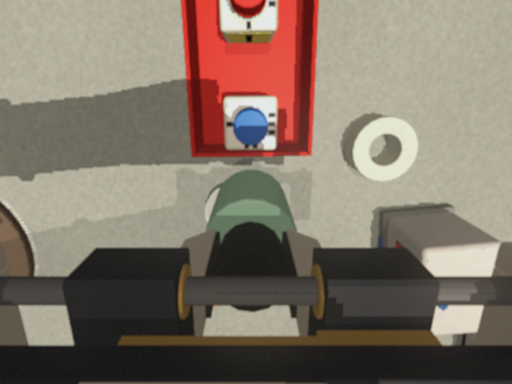

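>>> step_arm:
  rows:
    - [1, 0, 0.04, 0, 0, 0, 0]
    - [1, 0, 0.08, 0, 0, 0, 0]
    - [1, 0, 0.12, 0, 0, 0, 0]
    - [1, 0, 0.135, 0, 0, 0, 0]
    - [1, 0.03, 0.135, 0, 0, 0, 0]
    - [1, 0.06, 0.135, 0, 0, 0, 0]
    - [1, 0.09, 0.135, 0, 0, 0, 0]
    - [1, 0.105, 0.135, 0, 0, 0, 0]
    - [1, 0.105, 0.135, 0, 0, 0, 0]
    - [1, 0.105, 0.135, 0, 0, 0, 0]
    - [1, 0.105, 0.135, 0, 0, 0, 0]

```text
clock: 46.83
position: [0.4516, 0.2557, 0.1532]
ee_rot: [0.002, 1.569, 0.0]
force: [0.1, 0.4, -2.0]
width: 0.361
```

Run:
```python
from h import *
plan([.45,.2535,.13],0)
d=wcam();save(d,"w24.png");s=cam("scene");save(s,"s24.png",(280,80,390,190),6)
P=pts(d);p=d["pixels"].astype(int)
m=(abs(P[...,2]-.085)<.006)&(P[...,1]>.26)&(P[...,0]>.40)&(P[...,0]<.50);q=P[m][:,:2]
print("red top",len(q),cv2.minAreaRect(q.astype(np.float32)*1000),np.percentile(q,[1,99],axis=0))
g=(p[...,1]>p[...,0]+8)&(P[...,2]>.08)&(P[...,2]<.2);q=P[g];print("pot",len(q),np.percentile(q,[1,50,99],axis=0).round(4))
P=pts(s);p=s["pixels"].astype(int);g=(p[...,1]>p[...,0]+8)&(P[...,2]>.1)&(P[...,2]<.2)&(P[...,1]>.2)&(P[...,1]<.3);q=P[g];print("pot scene",len(q),np.percentile(q,[1,50,99],axis=0).round(4))
for n,a,b in(("blue",.15,.235),("red",.265,.36)):
    k=P[(abs(P[...,2]-.085)<.006)&(P[...,1]>a)&(P[...,1]<b)&(P[...,0]>.41)&(P[...,0]<.49)&(p.min(2)>60)];print(n,len(k),cv2.minAreaRect(k[:,:2].astype(np.float32)*1000))
```

```text
t 46.83 pos [0.4516 0.2557 0.1532] toolz yaw -0.05 tilt [-1.     0.001  0.002] q [-1.34  0.42  0.99  1.93 -0.42  1.01 -0.16] w 0.361 F [ 0.1  0.4 -2. ]
shift [ 0.029 -0.003 -0.002] turn [-0.001  0.001 -0.001] rows 0.6
red top 2767 ((447.5747985839844, 313.785400390625), (56.19333267211914, 56.15573501586914), 0.47207486629486084) [[0.42013043 0.28690035]
 [0.47514941 0.34111337]]
pot 3708 [[0.429  0.2626 0.1216]
 [0.451  0.2778 0.1816]
 [0.4725 0.284  0.1914]]
pot scene 447 [[0.4389 0.202  0.1145]
 [0.47   0.2404 0.1539]
 [0.4798 0.2671 0.1865]]
blue 157 ((452.9609069824219, 193.28616333007812), (57.56814193725586, 55.0932502746582), 1.840079426765442)
red 117 ((462.92901611328125, 310.3293151855469), (58.350494384765625, 32.78681564331055), 86.44683074951172)
```

View pics/w24.png

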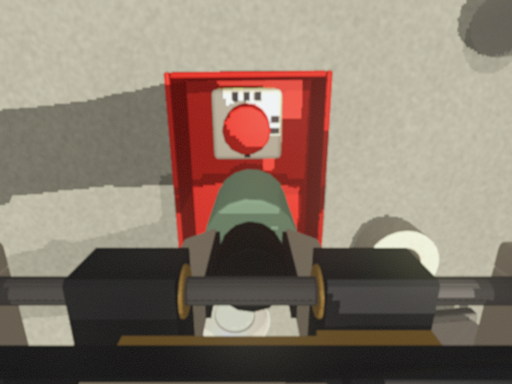

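View pics/s24.png

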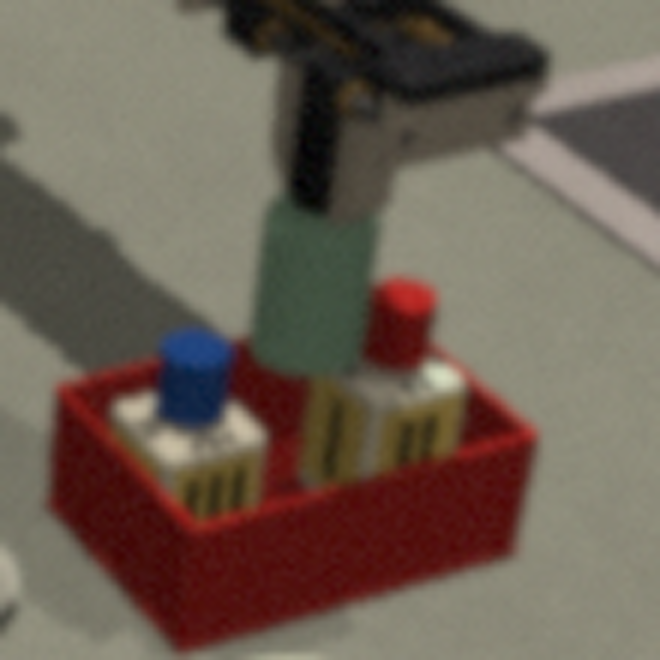

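In the tool frame the red bottle's near face is at y≈0.2858 and blue's at 0.222. Centring the pot at y≈0.254 leaves about 5 mm each side. Lowering slowly.

>>> step_arm:
  rows:
    - [1, 0, -0.002, -0.002, 0, 0, 0]
    - [1, 0.01, -0.002, -0.002, 0, 0, 0]
    - [1, 0.02, -0.002, -0.002, 0, 0, 0]
    - [1, 0.02, -0.002, -0.002, 0, 0, 0]
    - [1, 0.02, -0.002, -0.002, 0, 0, 0]
    - [1, 0.02, -0.002, -0.002, 0, 0, 0]

```text
clock: 47.43
position: [0.4489, 0.2542, 0.1357]
ee_rot: [-0.0, 1.571, -0.0]
force: [-0.4, -1.2, -2.1]
width: 0.363
```

Run:
```python
from h import *
plan([.45,.2538,.07],0)
```

```text
t 47.43 pos [0.4489 0.2542 0.1357] toolz yaw -0.01 tilt [-1. -0. -0.] q [-1.32  0.44  0.97  1.96 -0.44  0.97 -0.14] w 0.363 F [-0.4 -1.2 -2.1]
shift [ 0.082 -0.     0.001] turn [-0. -0.  0.] rows 1.6
```

>>> step_arm:
  rows:
    - [1, 0.01, 0, 0, 0, 0, 0]
    - [1, 0.02, 0, 0, 0, 0, 0]
    - [1, 0.03, 0, 0, 0, 0, 0]
    - [1, 0.04, 0, 0, 0, 0, 0]
    - [1, 0.05, 0, 0, 0, 0, 0]
    - [1, 0.055, 0, 0, 0, 0, 0]
    - [1, 0.055, 0, 0, 0, 0, 0]
    - [1, 0.055, 0, 0, 0, 0, 0]

```text
clock: 48.1
position: [0.4489, 0.2541, 0.0916]
ee_rot: [-0.0, 1.571, -0.001]
force: [-0.5, -0.3, -1.9]
width: 0.364
```

Run:
```python
from h import *
plan([.45,.2538,.049],0)
```

```text
t 48.1 pos [0.4489 0.2541 0.0916] toolz yaw -0.02 tilt [-1. -0. -0.] q [-1.27  0.5   0.91  2.01 -0.51  0.88 -0.08] w 0.364 F [-0.5 -0.3 -1.9]
shift [ 0.053 -0.     0.001] turn [-0. -0.  0.] rows 1.0
```

Underside at ~0.048, below the bottle tops, with no contact force. Continue down and release.

>>> step_arm:
  rows:
    - [1, 0.01, 0, 0, 0, 0, 0]
    - [1, 0.02, 0, 0, 0, 0, 0]
    - [1, 0.03, 0, 0, 0, 0, 0]
    - [1, 0.04, 0, 0, 0, 0, 0]
    - [1, 0.045, 0, 0, 0, 0, 0]
    - [1, 0.05, 0, 0, 0, 0, 0]
    - [1, 0.053, 0, 0, 0, 0, 0]
    - [1, 0.053, 0, 0, 0, 0, 0]
    - [1, 0.053, 0, 0, 0, 0, 0]

```text
clock: 48.85
position: [0.4491, 0.2543, 0.0495]
ee_rot: [0.0, 1.571, -0.0]
force: [-0.5, 0.8, -2.0]
width: 0.362
```

>>> step_arm:
  rows:
    - [-0.3, 0, 0, 0, 0, 0, 0]
    - [-0.3, 0, 0, 0, 0, 0, 0]
    - [-0.3, 0, 0, 0, 0, 0, 0]
    - [-0.3, 0, 0, 0, 0, 0, 0]
    - [-0.3, 0, 0, 0, 0, 0, 0]
    - [-0.3, 0, 0, 0, 0, 0, 0]

```text
clock: 49.35
position: [0.449, 0.2544, 0.0495]
ee_rot: [0.0, 1.571, 0.0]
force: [1.0, -0.4, -1.1]
width: 0.648
```

>>> step_arm:
  rows:
    - [-0.3, -0.03, 0, 0, 0, 0, 0]
    - [-0.3, -0.06, 0, 0, 0, 0, 0]
    - [-0.3, -0.11, 0, 0, 0, 0, 0]
    - [-0.3, -0.16, 0, 0, 0, 0, 0]
    - [-0.3, -0.2, 0, 0, 0, 0, 0]
    - [-0.3, -0.23, 0, 0, 0, 0, 0]
    - [-0.3, -0.23, -0.05, 0.05, 0, 0, 0]
    - [-0.3, -0.23, -0.1, 0.1, 0, 0, 0]
    - [-0.3, -0.23, -0.15, 0.1, 0, 0, 0]
    - [-0.3, -0.23, -0.2, 0.1, 0, 0, 0]
    - [-0.3, -0.23, -0.25, 0.1, 0, 0, 0]
    - [-0.3, -0.23, -0.3, 0.1, 0, 0, 0]

```text
clock: 50.35
position: [0.5288, 0.0292, 0.2334]
ee_rot: [-0.0, 1.57, -0.0]
force: [0.9, 0.5, -0.7]
width: 0.648
```

>>> step_arm:
  rows:
    - [-0.3, 0, -0.05, 0, 0, 0, 0]
    - [-0.3, 0, -0.1, 0, 0, 0, 0]
    - [-0.3, 0, -0.1, 0, 0, 0, 0]
    - [-0.3, 0, -0.1, 0, 0, 0, 0]

```text
clock: 50.68
position: [0.5283, -0.0519, 0.2338]
ee_rot: [0.005, 1.57, -0.005]
force: [-0.1, 1.3, -0.3]
width: 0.652
```

Run:
```python
from h import *
t=cam("top");P=pts(t);save(t,"t25.png")
for n,uv,zt,zb in(("red",(128,228),.125,.085),("pot",(152,228),.117,.08),("blue",(176,228),.125,.085)): print(n,item(P,*uv,zt,zb))
s=cam("scene");save(s,"s25.png",(240,80,400,200),5)
print(status.observe()["clock"],status.observe()["position"])
```

```text
red (array([0.4483, 0.3096, 0.1249]), ((0.44821134209632874, 0.309984415769577), 0.016901874914765358), ((448.608642578125, 297.2837829589844), (80.62752532958984, 55.8387336730957), 89.18640899658203), 304)
pot (array([0.449 , 0.2514, 0.1168]), ((0.4483563005924225, 0.2519674301147461), 0.016998374834656715), ((448.05084228515625, 245.72027587890625), (55.039955139160156, 93.98548889160156), 1.3544347286224365), 321)
blue (array([0.4498, 0.1928, 0.125 ]), ((0.44999659061431885, 0.19344434142112732), 0.01684102974832058), ((449.315185546875, 195.28309631347656), (54.91801452636719, 75.69507598876953), 1.3862700462341309), 307)
50.7833 [ 0.52869009 -0.04801692  0.23329534]
```

View pics/t25.png

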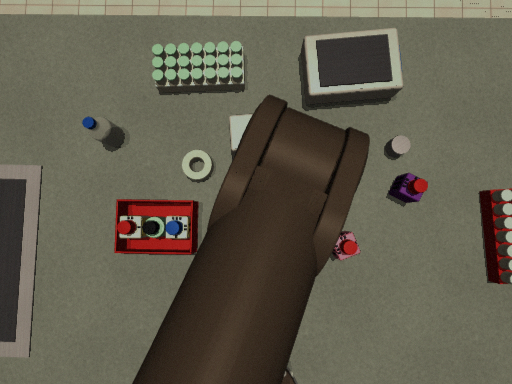

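View pics/s25.png

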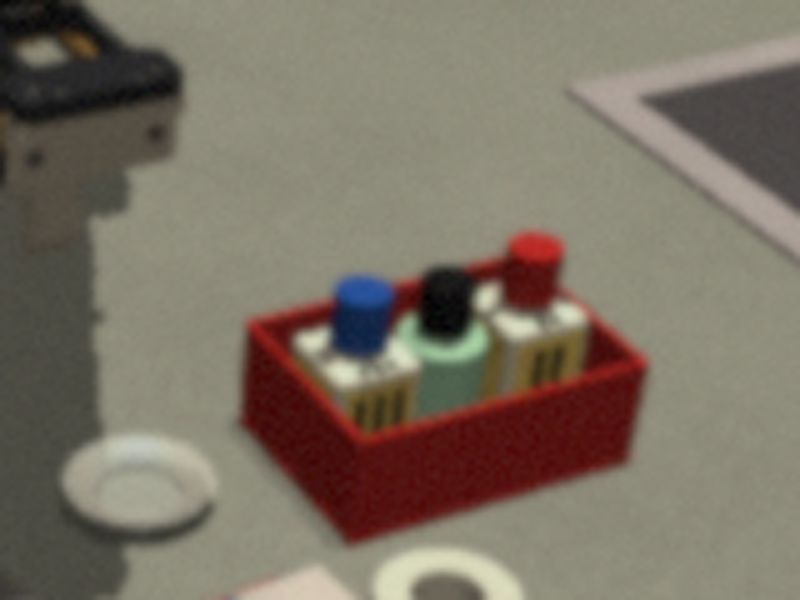

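All three items stand in the box. Cap tops measure 0.125, 0.117 and 0.125 m, which matches standing on the 5 mm floor. The arm is clear. Handing in.

```bash
python3 -c "
from cell import arm
print(arm.sign_off())"
```

```text
the job is handed in; nothing more can be done
None
```

I read the red bottle and then the blue bottle at the reader, one-, two- and three-bar panel in turn. Each panel was held at the reading spot for over half a second. I then stood red, the one pot and blue side by side in the red box and released them. No green-capped bottle and no second pot were visible at the start, so I treated them as absent. The pink and purple look-alikes and the other bench things were not handled.

**Last checks:**
- **Box:** cap tops measured 0.125 (red), 0.117 (pot) and 0.125 m (blue), which fits all three standing on the box floor. The scene view showed them upright, with the arm clear. The clock stood at about 51 s of the 210 s allowed.
- **Reading:** the scene images showed the right panel facing the window each time. The reader gives no signal, so the readings themselves are not confirmed.

**What failed or disagreed:**
- **Missed grasps:** the first two tries at the red bottle closed on nothing. The first time I lifted too early. The second showed the real fingertips end about 40 mm behind the reported tool point, and allowing for that made every later grasp hold.
- **Red bottle position:** the top camera puts it about 4 mm nearer the box centre than the wrist camera and arm reading do. It is within the walls either way.
- **Blue one-bar panel:** held about 2° off square to stay clear of the last joint's limit, well inside the 0.2 rad allowed.
- **Blue bottle set-down:** about 12 N of contact force when it reached the box floor.

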